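# Move the battery pack from the charger to the bench stirrer

### The job

The stirrer's battery has finished charging. Press the charger's catch so the pack is let go, slide the pack out of the charger, then slide it into the battery bay in front of the magnetic stirrer until the bay's catch clicks shut and holds it; let go of it there. Handle it gently: never tug, jam or ram the pack against either dock, don't lean hard on the catches, and leave the other bench things where they are.

Things in the scene. Friction and masses are not known exactly. Their poses are not given: they have to be found in the camera images.
- charger: Low grey charging dock, fixed, 92 mm wide, no tall machine behind (rear housing 36 mm high). Origin on the bench under the centre of a pack locked in; x: the way a pack slides in (away from the robot, turned up to 0.22 rad), z up. Flat dock floor 12 mm above the bench from x = -75 mm (open mouth) on. A sprung pusher low at its rear thrusts the pack outward, 3 to 5 N.
- charger_rails (a point): Midway between the charger's two aluminium dovetail rails, at floor height, at their front end (x = -5 mm in the charger's frame). Rails run from here 48 mm along x, are 12 mm high, outer faces 43 mm either side; play about 1 mm sideways, 1.6 mm up: no lifting between them. The 26 mm before them is a flared mouth (72 narrowing to 60 mm) without overhang: there a pack lifts freely.
- charger_catch_pad (a point): Centre of the top of the ribbed black press pad of the charger's catch, 26 (x) by 36 mm, 41 mm above the bench when up. It is the rear end of a rocker pivoted 30 mm nearer the mouth; its front end is the hooked nose over the pack. Pressing the pad down 7 to 8 mm (5 to 8 N; stop at 9.5 mm) lifts the nose, and in about half a second the pusher thrusts the pack 18 mm out; it stays there.
- charger_catch (a joint): Angle of the charger's rocker catch: 0 = shut (nose down), sprung back to it; the pack is let go above about 0.22 rad; stop at 0.32 rad.
- pack_grip (a point): Centre of the battery pack's grip fin, an upright black block 40 (x) x 22 (y) x 38 mm high, 41 mm above the pack's underside. Pinch it across y from above, fingertips at most 17 mm below this point (a 50 mm wide case lies under it). At the start the pack (about 220 g) is locked in the charger, underside 12 mm above the bench, its x along the charger's x. Pack x points to its leading end, z up.
- pack_striker (a point): Middle of the rear face of the striker: a dark bar 5 mm long (x), 32 mm wide, 6.5 mm proud, across the leading end of the pack's foot; 50 mm ahead of the fin's centre along x, 13.5 mm above the pack's underside. The foot is a dark dovetail, 80 mm long, 56 mm wide at the bottom, 10.5 mm high; its front end lies 6 mm ahead of this point. A catch's nose drops behind this face.
- stirrer: Magnetic stirrer, fixed: white box 120 x 120 mm, 58 mm high, round white top plate at 64 mm; on the robot's side a battery bay with floor, rails, catch and pusher like the charger's dock, origin and axes alike (white box from x = 118 mm). Nominal home: pack_striker at x = 34 mm, pack_grip at x = -16 mm; but this bay's latch is set up to 14 mm nearer or deeper, shown by no pose: seat by feel.
- stirrer_rails (a point): Midway between the stirrer bay's dovetail rails, at floor height (12 mm), at their front end (x = -5 mm in the stirrer's frame); rails and flared mouth as on the charger. Before home the pack meets the pusher (18 mm before, 3 N), then the nose rides up (push peaks at 8 to 15 N in all) and drops at home with a click; a hard stop is 2 mm beyond. Let go before the click, the pack is thrust back out 5 to 18 mm.
- stirrer_catch (a joint): Angle of the stirrer bay's rocker catch: 0 = shut, nose down; rises to about 0.2 rad while the striker passes under the nose, snaps back to about 0 at the click.
- stirrer_pusher (a joint): How far the stirrer bay's sprung pusher (dark flat bar between the rails, pointing to the mouth) is pressed in, m: 0 = fully out, 0.018 when a pack is home and locked, 0.020 at the hard stop.
Mind the look-alikes: they are no part of the job. Leave any blue look-alike of the part that bears pack_grip alone.

How it is judged:
By the outcome, as a careful person would: the job done as asked, in the order asked, and still so for the second after the job is handed in, with the robot touching nothing.
It also fails if it takes over 70 s, if anything falls off the work surface, if the arm or the gripper's body presses on something with over 40 N, if the wrist force passes 120 N, or if a joint passes its speed limit or range.

### The arm

A 6-joint arm with a two-finger parallel gripper is mounted at the origin on the work surface. World frame = base frame: x ahead of the robot, y to its left, z up, the work surface at z = 0. Lengths are in mm, angles in rad, forces in N, time in s.
With the tool pointing down it reaches from about 275 to 850 mm from the base axis. Payload 5.2 kg.
Tool frame: the origin (TCP) lies at the very end of the fingers, on their centre line; the grasp point (between the pads) lies 19 mm behind it; z points along the fingers, y is the direction in which the jaws open and shut (so a half turn about z gives the same grasp; the last joint's range is limited). The gripper opens to 85 mm and grips with 20 to 120 N. Pads are 22 mm wide; open, the fingers measure 114 mm over their backs; the gripper's body (76 mm by 85 mm) begins 54 mm behind the grasp point. The pads swing forward as they close: fully open they stand 13 mm farther back than shut.
Start: joints at [1.089, 0.259, 1.535, -0, 1.348, -0.203], TCP at [151.339, 528.774, 231.31] pointing down, gripper open.
Joint ranges: [-3.14, 3.14], [-0.91, 2.08], [0.19, 2.58], [-1.22, 4.36], [0.22, 2.71], [-3.12, 3.12]. Speed limits (rad/s): [2.57, 2.57, 3.14, 3.14, 3.14, 3.14].

### API

Orientations are given as a rotation vector (axis times angle).
In Python, from station import bot gives the robot as it stands.
- The arm moves only by the tool drive_tool, never from a script. Its argument "rows" is a list that holds one entry, the list of rows, each a list of 7 numbers: the shift along the tool's x, y, z normalised to -1 to 1, where 1 is 50 mm, then the turn, a rotation vector about the tool's x, y, z normalised to -1 to 1, where 1 is 90 degrees, then the gripper command: -1 is shut, 1 is fully open, values between are in proportion. In form: [[[tx, ty, tz, rx, ry, rz, gripper], ...]]. A call has exactly 5 rows; each row shifts and turns the commanded pose from where the row before left it, along the tool's axes as they then stand; what a row does not reach is not made up. A row lasts 1/10 s, in which the tool goes at most 50 mm and 8.59 degrees, less where a joint would pass 70% of its speed; a pose out of reach is approached as far as the arm can. A call with a number of a shift or a turn outside -1 to 1 is refused whole. A call with a gripper value outside its range is refused whole. The fingers move at their own pace and stop on an object; "grip_force" is the grip in N (left out, the last holds). Time passes only in rows, so rows that do not move let the fingers close, or fill a call up. It gives the time, the measured TCP pose, the force and the opening at its end, in the units of the state.
- bot.get_obs(): the state, without advancing time (a new reading comes with each control period).
- bot.capture(name): name is "side" or "top"; returns a dict with "img" (400x640x3 uint8, red, green, blue), "depth" (400x640 float32, mm along the optical axis (not along the pixel's ray), 0 where there is no reading), "fov_y" (degrees; the focal length in pixels is half the picture's height over the tangent of half this angle, whatever the lens; pixels are square), "cx", "cy" (the principal point, pixels), "xyz" and "attitude" of the camera in the world. Camera axes: x right, y up, looking along -z (the intrinsics and any distortion apply to the point x, -y, -z); pixel columns grow to the right and rows downward; lengths in mm; the calibration is good to about 2 mm. A picture is of the moment at which its call begins.
- bot.job_done(): hands the job in, once; it reports no verdict.
Trained networks look in a picture, given as the dict that the camera call returned (one of the last four; its "shot" number tells which), for a name from the list of things; names that differ only in an ending like _2 or _b are one class to them, and where a whole thing is asked for, a point or a joint stands for the part that bears it (a point fixed in the world has none). Each returns a list of dicts, best first, with "conf" (0 to 1); they miss things now and then, are a little off and sometimes report something else, mostly with a low value. They report only what shows in the picture. A call takes as long as a camera call. They do not tell look-alikes from the thing itself.
- bot.spot_in(thing, picture): "xyz" ([x, y, z] in mm, in world coordinates, good to about 4 mm: the middle of the surface that is visible of it).
- bot.silhouettes(thing, picture): "region" (400x640 bool, what is visible of it).
- bot.landmark_of(thing, picture): "xyz" ([x, y, z] in mm, in world coordinates, good to about 4 mm: a listed point, or the origin of a listed thing).
The state is a dict: "t": time; "joint_positions": joint angles; "dq": joint speeds; "tau": joint torques, N m; "tcp_pos": TCP position; "tool_rot": TCP orientation; "wrist_force": force on the tool from outside, world axes, zero at the start; "moment": the same for the moment, N m; "grip_width": finger opening in mm.
Only numpy, scipy, OpenCV 4.12 (cv2) and the standard library are available. Lean on these libraries where they do the work, as an engineer would, in place of code of your own. Each camera call takes 0.05 s, during which the arm holds its last target.

## Working session

There is one attempt and no reset: what is moved stays moved. The work goes in short steps, Python scripts to look and compute and a tool call to move; the robot and the scene stay as the last step left them, time stands still between calls to the robot, and variables do not carry over. Pictures are saved under pics/ and viewed, and the job is handed in when it is done.

Besides the shell and the picture viewer there is one more tool, called after "Emit:" by a JSON object that holds its "fn" and its "kwargs". drive_tool: Moves the arm, as the interface text tells. Its arguments: {"type":"object","properties":{"rows":{"type":"array","items":{"type":"array","items":{"type":"array","items":{"type":"number"}}}},"grip_force":{"type":"number"}},"required":["rows"]}

```bash
mkdir -p pics; ls; cat > h.py <<'E'
import numpy as np, cv2, pickle
from station import bot
from scipy.spatial.transform import Rotation as R
def save(p,n): cv2.imwrite('pics/'+n, cv2.cvtColor(p['img'],cv2.COLOR_RGB2BGR))
E
python3 - <<'E'
from h import *
o=bot.get_obs(); print(o)
for n in('top','side'):
    p=bot.capture(n); save(p,n+'0.png'); pickle.dump(p,open(n+'0.pkl','wb'))
    print(n,{k:v for k,v in p.items() if k not in('img','depth')})
    for t in('charger','charger_rails','charger_catch_pad','pack_grip','pack_striker','stirrer','stirrer_rails'):
        for d in bot.landmark_of(t,p)[:3]: print(n,t,np.round(d['xyz'],1),round(d['conf'],2))
E
```

```text
pics
{'t': 0.0, 'joint_positions': array([ 1.08917708e+00,  2.59330165e-01,  1.53609443e+00,  1.33165543e-05,
        1.34796819e+00, -2.02814431e-01]), 'dq': array([-0.00120832, -0.00281449,  0.00017029, -0.00019923,  0.00042552,
       -0.00053249]), 'tau': array([-7.92691139e-06, -4.46025145e+01, -2.90571392e+01, -3.85620124e-04,
        1.18916400e-02, -8.58706812e-06]), 'tcp_pos': array([151.0980084 , 528.2961454 , 230.47703098]), 'tool_rot': array([-4.36447320e-01, -3.11050463e+00,  2.65630338e-03]), 'wrist_force': array([-0.0425934 , -0.00194709,  0.24540198]), 'moment': array([-0.00397483,  0.05838918,  0.01532709]), 'grip_width': 85.59078060713168}
top {'fov_y': 48.82656469742839, 'cx': 313.1534333955187, 'cy': 199.44503077303756, 'xyz': array([ 333.40588439,  -16.70748904, 1152.10042112]), 'attitude': array([ 0.14013054, -0.16932318, -1.55156321]), 'shot': 1}
top charger [ 510.6 -213.1   -1.8] 0.77
top charger_rails [ 504.  -218.1    9.8] 0.59
top pack_grip [ 331.5 -128.8   39.1] 0.93
top pack_grip [ 495.2 -220.8   59.7] 0.85
top pack_grip [ 732.6 -231.4   39.5] 0.78
top pa
[... 297 characters left out ...]
945120052, 'cy': 203.03213167661227, 'xyz': array([ 242.17360421, -539.45938312,  587.79293358]), 'attitude': array([ 0.82849487, -0.22914355, -0.47883901]), 'shot': 2}
side charger [ 507.3 -216.    -4. ] 0.67
side charger_rails [ 500.7 -218.7   12.8] 0.69
side charger_rails [ 495.5 -220.5   49.7] 0.67
side charger_catch_pad [ 600.4 -206.    43.2] 0.59
side pack_grip [ 326.4 -131.4   43.1] 0.97
side pack_grip [ 349.8 -288.    44.8] 0.82
side pack_grip [ 732.7 -233.5   39. ] 0.76
side pack_striker [ 539.3 -209.2   25.3] 0.94
side pack_striker [536.8 -37.7  15.2] 0.79
side pack_striker [ 758.6 -268.4   12.2] 0.66
side stirrer [525.3 165.7   3.2] 0.97
side stirrer_rails [521.8 163.8  12.3] 0.63
```

View pics/top0.png

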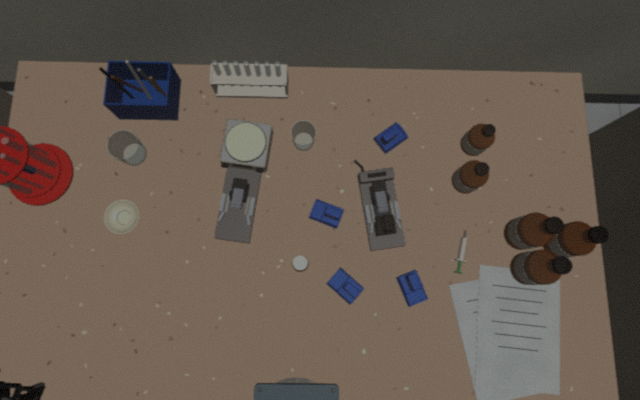

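View pics/side0.png

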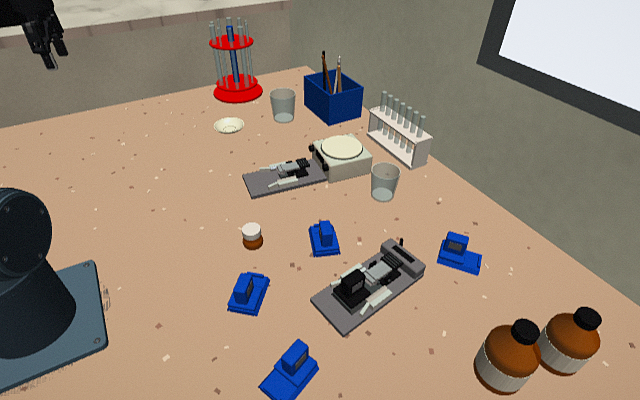

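The black pack sits in the charger at top (383,215) / side (352,288). The candidates for confusion are four blue look-alikes at top (327,213), (391,138), (345,286) and (412,288). The catch pad is the ribbed black pad at about (377,187), and the stirrer bay is at (237,205). Next I'll check close crops and get yaw from depth.

```bash
cat >> h.py <<'E'
def cloud(p):
    d=p['depth'];H,W=d.shape;f=H/2/np.tan(np.radians(p['fov_y'])/2)
    v,u=np.mgrid[:H,:W]
    P=np.dstack([(u-p['cx'])/f*d,-(v-p['cy'])/f*d,-d])
    return P@R.from_rotvec(p['attitude']).as_matrix().T+p['xyz']
def pix(p,X):
    f=200/np.tan(np.radians(p['fov_y'])/2)
    q=(np.atleast_2d(X)-p['xyz'])@R.from_rotvec(p['attitude']).as_matrix()
    return np.c_[p['cx']+f*q[:,0]/-q[:,2],p['cy']-f*q[:,1]/-q[:,2]]
E
python3 - <<'E'
from h import *
for n in('top','side'):
    p=pickle.load(open(n+'0.pkl','rb')); C=cloud(p); np.save(n+'C.npy',C)
    z=C[...,2]
    for nm,x0,x1,y0,y1 in(('chg',420,660,-300,-130),('stir',420,640,90,230)):
        m=(C[...,0]>x0)&(C[...,0]<x1)&(C[...,1]>y0)&(C[...,1]<y1)
        b=m&(z<4); print(n,nm,'bench z',np.median(z[b]), 'z>0 hist',np.histogram(z[m],bins=[-10,5,9,15,20,24,28,33,38,43,50,58,66,80])[0])
        f=m&(z>8)&(z<16)
        q=np.float32(C[f][:,:2]); 
        r=cv2.minAreaRect(np.float32(C[m&(z>8)][:,:2])); print(' rect',r)
        for lo,hi in((38,48),(55,75)):
            s=m&(z>lo)&(z<hi)
            if s.sum()>10: print('  ',lo,s.sum(),cv2.minAreaRect(np.float32(C[s][:,:2])))
    for nm,(cx,cy) in {'top':{'chg':(383,210),'stir':(240,190)},'side':{'chg':(368,285),'stir':(310,165)}}[n].items():
        c=p['img'][cy-50:cy+50,cx-65:cx+65]; c=cv2.convertScaleAbs(cv2.resize(c,None,fx=6,fy=6,interpolation=cv2.INTER_CUBIC),alpha=1.3)
        cv2.imwrite(f'pics/{n}_{nm}.png',c[...,::-1])
E
```

```text
top chg bench z 0.3131906789628829 z>0 hist [2752  164  836  213  246  228  150  490  327   53   10   12  142]
 rect ((549.85986328125, -212.7637939453125), (230.04776000976562, 95.19796752929688), 9.097877502441406)
   38 377 ((556.1727294921875, -214.06996154785156), (167.01333618164062, 88.21678161621094), 9.688438415527344)
   55 148 ((494.6838073730469, -222.32887268066406), (40.20901107788086, 22.602689743041992), 7.2184529304504395)
top stir bench z 0.052901366170090114 z>0 hist [1817  188 1387  222  186  149   41  136  243   59   42    5    0]
 rect ((545.9892578125, 153.93399047851562), (113.45360565185547, 196.48800659179688), 85.73606872558594)
   38 291 ((585.2940063476562, 146.94232177734375), (109.11431884765625, 113.59185791015625), 0.09332752227783203)
   55 12 ((633.71435546875, 143.72659301757812), (12.042753219604492, 105.25762176513672), 0.09383043646812439)
side chg bench z 0.037366838113143785 z>0 hist [4634  138 1795  270  583  262  234  986  472   63   66   73  274]
 rect ((550.4559326171875, -214.7434844970703), (233.022705078125, 92.76117706298828), 9.295622825622559)
   38 523 ((552.6463012695312, -217.80892944335938), (158.10116577148438, 48.05177688598633), 10.225252151489258)
   55 369 ((493.5701904296875, -224.83792114257812), (40.23727035522461, 22.067264556884766), 9.51111125946045)
side stir bench z -0.38090293498129313 z>0 hist [1150  124 1095  184  214   73   36  162  176   46   54    0    0]
 rect ((546.0619506835938, 154.07699584960938), (109.21597290039062, 197.74557495117188), 84.29547119140625)
   38 205 ((585.7543334960938, 144.14324951171875), (107.86378479003906, 107.141845703125), 0.5157439112663269)
   55 14 ((638.3380737304688, 107.2003173828125), (28.218982696533203, 4.5444207191467285), 83.7858657836914)
```

```bash
python3 - <<'E'
import cv2,numpy as np
a=np.vstack([np.hstack([cv2.resize(cv2.imread(f'pics/{n}_{m}.png'),(400,300)) for m in('chg','stir')]) for n in('top','side')]);cv2.imwrite('pics/crops0.png',a)
E
```

```text
(no output)
```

View pics/crops0.png

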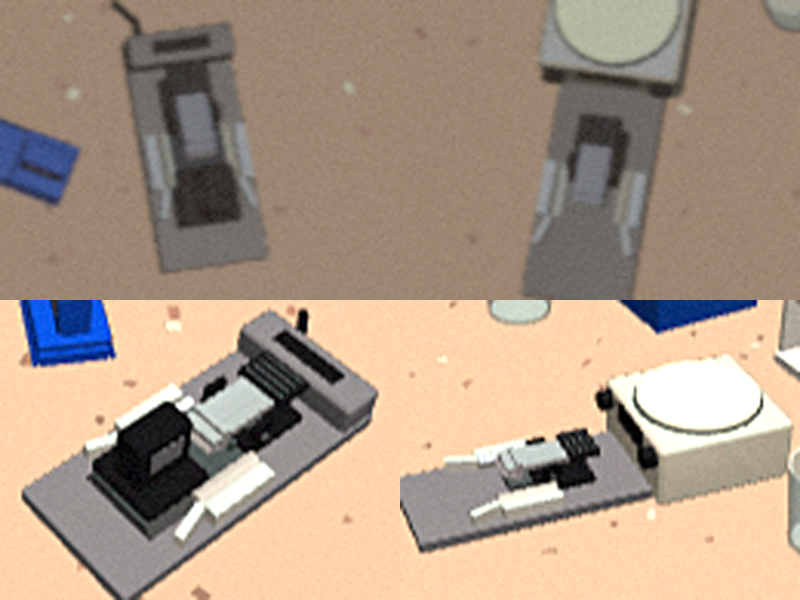

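```bash
cat > fit.py <<'E'
from h import *
from scipy.optimize import minimize
def sd(q,cx,hx,hy):
    a=np.abs(q-[cx,0])-[hx,hy]
    return np.minimum(a.max(1),0)+np.linalg.norm(np.maximum(a,0),axis=1)
for n in('top','side'):
    C=np.load(n+'C.npy'); z=C[...,2]
    for nm,g in(('chg',(510,-219,.16,157)),('stir',(526,164.5,-.08,200))):
        th=g[2];Rm=np.array([[np.cos(th),-np.sin(th)],[np.sin(th),np.cos(th)]])
        P=C.reshape(-1,3); q0=(P[:,:2]-g[:2])@Rm
        m=(q0[:,0]>-100)&(q0[:,0]<(200 if nm=='chg' else 110))&(np.abs(q0[:,1])<75)&(P[:,2]>-8)
        if nm=='chg': m&=~((q0[:,0]>140)&(np.abs(q0[:,1])<200)&(P[:,2]>40))
        P=P[m]; lab=(P[:,2]>6)*1.
        def cost(v):
            t=v[2];M=np.array([[np.cos(t),-np.sin(t)],[np.sin(t),np.cos(t)]])
            q=(P[:,:2]-v[:2])@M
            L=v[3]
            d=sd(q,(L-75)/2,(L+75)/2,46)
            return ((1/(1+np.exp(np.clip(d/1.,-50,50)))-lab)**2).sum()
        best=min((minimize(cost,np.array(g)+np.array([dx,dy,0,0]),method='Nelder-Mead',options=dict(maxiter=4000,initial_simplex=np.array(g)+np.vstack([np.zeros(4),np.diag([6,6,.06,6])])+[dx,dy,0,0])) for dx in(-3,3) for dy in(-3,3)),key=lambda r:r.fun)
        print(n,nm,np.round(best.x,3),best.fun,m.sum())
E
python3 fit.py
python3 - <<'E'
from h import *
for n in('top','side'):
    C=np.load(n+'C.npy');P=C.reshape(-1,3)
    for nm,g in(('chg',(510,-219,.163)),('stir',(526,164.5,-.085))):
        t=g[2];M=np.array([[np.cos(t),-np.sin(t)],[np.sin(t),np.cos(t)]])
        q=(P[:,:2]-g[:2])@M
        # print height map by 6mm cells
        H=np.full((13,28),-1)
        for a,b,z in zip(q[:,0],q[:,1],P[:,2]):
            i=int(round(b/8))+6;j=int(round(a/8))+10
            if 0<=i<13 and 0<=j<28: H[i,j]=max(H[i,j],int(round(z)))
        print(n,nm,'cols x=-80..136 step8, rows y=-48..48');print('\n'.join(' '.join('%2d'%v for v in r) for r in H))
E
```

```text
top chg [ 5.10796e+02 -2.20874e+02  1.62000e-01  1.37031e+02] 185.48006141414456 6201
top stir [ 5.25336e+02  1.63687e+02 -1.28000e-01  2.03848e+02] 53.529913567817765 4507
side chg [ 5.10439e+02 -2.20754e+02  1.57000e-01  1.33070e+02] 410.7931408160929 10578
side stir [ 5.24331e+02  1.63526e+02 -1.26000e-01  2.08796e+02] 144.71421475318968 3172
top chg cols x=-80..136 step8, rows y=-48..48
 3 13 16 13 15 13 15  9 13 13 25  3 27 -1 22 25 10 14 14 12 13 13 13 36 38 36 37 -1
 5 14 18 15 16 16 26 27 29 25 26 27 25 29 28 27 13 16 15 16 14 16 16 41 39 40 39 -1
 3 18 13 17 15 17 14 27 27 28 30 27 28 28 27 28 16 16 17 16 15 15 16 36 40 38 38 32
 3 17 14 13 15 35 37 36 38 36 37 35 30 29 31 27 37 38 37 19 18 15  9 40 41 39 41 -1
 4 14 15 15 16 36 38 -1 -1 70 -1 22 29 41 47 41 41 40 39 43 45 44 46 39 40 40 40 -1
 3 15 14 15 16 39 75 78 75 76 73 -1 35 44 44 42 42 42 43 42 45 42 44 40 41 39 39 32
 3 18 16 15 15 35 74 77 76 74 77 25 35 41 46 40 39 42 41 47 44 45 44 42 40 39 39 -1
 3 14 15 18 14 35 76 74 75 75 73 66 36 42 44 41 41 41 43 43 47 45 44 39 40 38 40 32
 3 17 15 16 16 37 37 38 37 38 36 3
[... 3103 characters left out ...]
2 42 42 12 13 13 52 61 65 65
10 13 12 12 13 12 13 14 14 12 34 39 42 38 38 39 39 40 42 42 42 13 13 13 54 59 65 64
12 12 12 13 12 13 13 13 13 13 33 38 42 39 38 38 38 41 42 42 42 13 13 12 54 59 64 65
 6 13 12 13 12 13 12 14 13 13 34 39 42 39 39 38 38 42 41 42 42 12 13 13 56 59 64 65
 9 13 13 12 13 14 12 14 12 13 13 13 -1 -1 39 37 37 -1 41 -1 40 -1 12 14 51 58 61 64
 5 14 13 14 13 14 13 13 12 24 26 27 -1 -1 -1 35 -1 -1 -1 -1 -1 -1 11 14 13 57 58 63
 1 14 13 12 13 13 22 22 22 23 26 26 24 23 24 23 -1 -1 -1 -1 -1 -1 12 37 52 60 59 58
 1 11 14 14 13 12 22 23 20 23 24 24 24 23 23 23 -1 -1 -1 -1 -1 -1 -1 52 53 57 58 59
 0 11 12 -1 10 -1 -1 -1 -1 -1 -1 -1 -1 -1 -1 -1 -1 -1 -1 -1 -1 -1 -1 -1 51 58 59 58
```

Both fits agree between cameras. The charger origin is about (510.6, -220.8) with yaw 0.160, and the stirrer about (524.8, 163.6) with yaw -0.127. The stirrer's latch shows about 14 mm nearer than the charger's, but I'll seat by feel. First move: turn the tool to the charger's yaw and shut the gripper.

```bash
cat >> h.py <<'E'
CH=(np.array([510.6,-220.8]),.160); ST=(np.array([524.8,163.6]),-.127)
def dock(D,x,y,z):
    o,t=D; return np.array([o[0]+x*np.cos(t)-y*np.sin(t),o[1]+x*np.sin(t)+y*np.cos(t),z])
def todock(D,p):
    o,t=D; d=np.array(p[:2])-o; return np.array([d@[np.cos(t),np.sin(t)],d@[-np.sin(t),np.cos(t)],p[2]])
def need(D,x,y,z):
    "remaining shift in tool axes (norm units) and turn, to TCP at dock coords"
    o=bot.get_obs(); Rt=R.from_rotvec(o['tool_rot']); T=dock(D,x,y,z)
    t=D[1]; Rd=R.from_matrix(np.array([[-np.cos(t),-np.sin(t),0],[-np.sin(t),np.cos(t),0],[0,0,-1]]).T)
    dr=(Rt.inv()*Rd).as_rotvec()
    print('t',round(o['t'],2),'dockpos',np.round(todock(D,o['tcp_pos']),2),'F',np.round(o['wrist_force'],1),'M',np.round(o['moment'],2),'w',round(o['grip_width'],1))
    print('shift norm now-axes',np.round(Rt.inv().apply(T-o['tcp_pos'])/50,3),'after-turn axes',np.round(Rd.inv().apply(T-o['tcp_pos'])/50,3),'turn norm',np.round(dr/(np.pi/2),4))
E
python3 -c "
from h import *
need(CH,84,0,120)"
```

```text
t 0.8 dockpos [-235.24  797.25  231.36] F [ 0.4  0.3 -0.3] M [-0.02 -0.03 -0.06] w 85.2
shift norm now-axes [-12.554 -11.722   2.226] after-turn axes [ -6.385 -15.945   2.227] turn norm [ 1.000e-04  0.000e+00 -2.793e-01]
```

Emit:
{"fn": "drive_tool", "kwargs": {"rows": [[[0, 0, 0, 0, 0, -0.09, -1], [0, 0, 0, 0, 0, -0.09, -1], [0, 0, 0, 0, 0, -0.09, -1], [0, 0, 0, 0, 0, -0.01, -1], [0, 0, 0, 0, 0, 0, -1]]]}}

```text
t: 1.3
tcp_pos: [151.3, 528.8, 231.3]
tool_rot: [0.248, -3.132, 0.0]
wrist_force: [-1.0, -0.5, 0.2]
grip_width: 12.0
```

```bash
python3 -c "
from h import *
need(CH,84,0,120)"
```

```text
t 1.3 dockpos [-235.27  797.23  231.3 ] F [-1.  -0.5  0.2] M [ 0.06 -0.02 -0.02] w 12.0
shift norm now-axes [ -6.416 -15.932   2.226] after-turn axes [ -6.385 -15.945   2.226] turn norm [-0.     -0.     -0.0012]
```

Emit:
{"fn": "drive_tool", "kwargs": {"rows": [[[-0.32, -0.8, 0, 0, 0, 0, -1], [-0.32, -0.8, 0, 0, 0, 0, -1], [-0.32, -0.8, 0, 0, 0, 0, -1], [-0.32, -0.8, 0, 0, 0, 0, -1], [-0.32, -0.8, 0, 0, 0, 0, -1]]]}}

```text
t: 1.8
tcp_pos: [262.9, 342.8, 231.5]
tool_rot: [-0.248, 3.131, 0.0]
wrist_force: [0.8, 0.4, 0.4]
grip_width: -0.3
```

Emit:
{"fn": "drive_tool", "kwargs": {"rows": [[[-0.32, -0.8, 0, 0, 0, 0, -1], [-0.32, -0.8, 0, 0, 0, 0, -1], [-0.32, -0.8, 0, 0, 0, 0, -1], [-0.32, -0.8, 0, 0, 0, 0, -1], [-0.32, -0.8, 0, 0, 0, 0, -1]]]}}

```text
t: 2.3
tcp_pos: [374.1, 158.0, 231.7]
tool_rot: [-0.247, 3.131, 0.0]
wrist_force: [0.8, 0.6, -0.3]
grip_width: -0.1
```

Emit:
{"fn": "drive_tool", "kwargs": {"rows": [[[-0.32, -0.8, 0, 0, 0, 0, -1], [-0.32, -0.8, 0, 0, 0, 0, -1], [-0.32, -0.8, 0, 0, 0, 0, -1], [-0.32, -0.8, 0, 0, 0, 0, -1], [-0.32, -0.8, 0, 0, 0, 0, -1]]]}}

```text
t: 2.8
tcp_pos: [485.1, -26.8, 231.5]
tool_rot: [-0.247, 3.131, -0.0]
wrist_force: [1.1, 1.3, 0.7]
grip_width: -0.1
```

Emit:
{"fn": "drive_tool", "kwargs": {"rows": [[[-0.32, -0.8, 0.2, 0, 0, 0, -1], [-0.32, -0.8, 0.4, 0, 0, 0, -1], [-0.32, -0.8, 0.5, 0, 0, 0, -1], [-0.32, -0.8, 0.5, 0, 0, 0, -1], [-0.32, -0.7, 0.5, 0, 0, 0, -1]]]}}

```text
t: 3.3
tcp_pos: [595.5, -206.9, 125.3]
tool_rot: [-0.246, 3.131, -0.001]
wrist_force: [-0.7, 0.5, 0.5]
grip_width: -0.2
```

```bash
python3 -c "
from h import *
need(CH,84,0,60)
p=bot.capture('side');save(p,'s1.png')
C=cloud(p)
for d in bot.spot_in('charger_catch_pad',p)[:2]: print('pad spot',d)
for d in bot.landmark_of('charger_catch_pad',p)[:2]: print('pad',todock(CH,d['xyz']),d)
c=p['img'][180:380,260:480];cv2.imwrite('pics/s1c.png',cv2.resize(c,None,fx=3,fy=3,interpolation=cv2.INTER_CUBIC)[...,::-1])
"
```

```text
t 3.3 dockpos [ 86.01   0.25 125.29] F [-0.7  0.5  0.5] M [ 0.02 -0.01  0.02] w -0.2
shift norm now-axes [ 0.041 -0.004  1.306] after-turn axes [ 0.04  -0.005  1.306] turn norm [-0.0003  0.0003 -0.002 ]
pad spot {'xyz': [574.8, -213.3, 38.9], 'conf': 0.78}
pad spot {'xyz': [486.0, -227.2, 37.8], 'conf': 0.25}
pad [93.06503318  0.47916607 40.2       ] {'xyz': [602.4, -205.5, 40.2], 'conf': 0.64}
```

View pics/s1c.png

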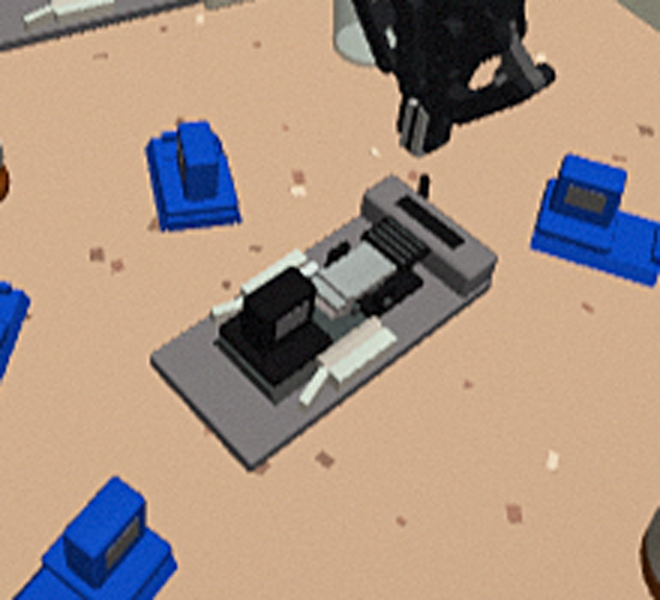

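```bash
python3 -c "
from h import *
for n in('top','side'):
  P=np.load(n+'C.npy').reshape(-1,3)
  for D,nm in((CH,'chg'),(ST,'st')):
    q=(P[:,:2]-D[0])@np.array([[np.cos(D[1]),-np.sin(D[1])],[np.sin(D[1]),np.cos(D[1])]])
    m=np.abs(q[:,1])<12
    print(n,nm,[(x,round(float(np.median(P[m&(np.abs(q[:,0]-x)<1.5),2])),1)) for x in range(-6,112,3) if (m&(np.abs(q[:,0]-x)<1.5)).sum()>2])
"
```

```text
top chg [(-6, 71.8), (-3, 70.4), (0, 70.7), (3, 70.5), (6, 35.4), (12, 24.3), (15, 21.0), (18, 29.9), (21, 35.2), (24, 39.6), (27, 38.5), (30, 42.1), (33, 42.1), (36, 39.6), (39, 38.6), (42, 38.7), (45, 37.7), (48, 38.7), (51, 38.6), (54, 38.5), (57, 38.5), (60, 38.9), (63, 38.7), (66, 38.1), (69, 39.4), (72, 38.6), (75, 40.7), (78, 42.6), (81, 41.1), (84, 42.2), (87, 40.7), (90, 40.2), (93, 43.4), (96, 41.5), (102, 30.3), (105, 35.8), (108, 36.1), (111, 37.2)]
top st [(-6, 11.6), (-3, 12.6), (0, 12.5), (3, 12.2), (6, 32.8), (9, 36.3), (12, 37.7), (15, 38.3), (18, 41.4), (21, 40.1), (24, 38.6), (27, 37.5), (30, 37.2), (33, 39.0), (36, 37.7), (39, 37.2), (42, 36.1), (45, 38.9), (48, 38.1), (51, 38.2), (54, 38.6), (57, 37.2), (60, 38.7), (63, 41.9), (66, 41.0), (69, 40.7), (72, 40.9), (75, 41.9), (78, 42.2), (81, 40.8), (84, 40.7), (93, 10.9), (96, 11.9), (99, 13.7), (102, 12.7), (105, 11.1), (108, 12.4), (111, 12.4)]
side chg [(-6, 70.8), (-3, 67.8), (0, 71.3), (3, 61.6), (6, 32.5), (15, 22.6), (18, 32.3), (21, 33.8), (24, 37.9), (27, 38.3), (30, 41.0), (33, 41.4), (36, 39.0), (39, 37.9), (42, 37.6), (45, 38.2), (48, 37.7), (51, 38.3), (54, 37.8), (57, 37.9), (60, 38.1), (63, 37.8), (66, 38.3), (69, 38.2), (72, 39.6), (75, 41.0), (78, 41.0), (81, 40.7), (84, 41.2), (87, 41.6), (90, 41.4), (93, 41.7), (96, 41.0), (99, 12.6), (102, 34.0), (105, 35.9), (108, 36.4), (111, 36.9)]
side st [(-6, 11.0), (-3, 11.5), (0, 11.7), (3, 12.4), (6, 33.1), (9, 21.1), (12, 30.0), (15, 37.5), (18, 41.2), (21, 36.6), (24, 35.9), (27, 29.0), (30, 36.9), (33, 37.2), (36, 37.2), (39, 37.9), (42, 37.5), (45, 37.4), (48, 37.7), (51, 37.9), (54, 36.3), (57, 37.4), (60, 40.3), (63, 39.3), (66, 40.0), (69, 40.2), (72, 39.3), (75, 40.5), (78, 40.9), (81, 13.4), (84, 13.8), (87, 11.5), (90, 11.4), (93, 11.5), (96, 12.2), (99, 11.9), (102, 11.5), (105, 12.1), (108, 11.4), (111, 11.2)]
```

Emit:
{"fn": "drive_tool", "kwargs": {"rows": [[[0.04, 0, 0.4, 0, 0, 0, -1], [0, 0, 0.5, 0, 0, 0, -1], [0, 0, 0.4, 0, 0, 0, -1], [0, 0, 0.25, 0, 0, 0, -1], [0, 0, 0.0, 0, 0, 0, -1]]]}}

```text
t: 3.95
tcp_pos: [591.6, -203.5, 48.1]
tool_rot: [0.252, -3.129, -0.002]
wrist_force: [-0.5, 0.2, -0.3]
grip_width: 0.0
```

Emit:
{"fn": "drive_tool", "kwargs": {"rows": [[[0, 0, 0.04, 0, 0, 0, -1], [0, 0, 0.04, 0, 0, 0, -1], [0, 0, 0.04, 0, 0, 0, -1], [0, 0, 0, 0, 0, 0, -1], [0, 0, 0.0, 0, 0, 0, -1]]]}}

```text
t: 4.45
tcp_pos: [592.8, -205.1, 43.1]
tool_rot: [-0.252, 3.131, -0.0]
wrist_force: [-0.3, -0.1, -0.7]
grip_width: 0.1
```

```bash
python3 -c "
from h import *
need(CH,84,0,33.5)"
```

```text
t 4.45 dockpos [83.66  2.45 43.08] F [-0.3 -0.1 -0.7] M [-0.05 -0.01 -0.02] w 0.1
shift norm now-axes [-0.007 -0.049  0.192] after-turn axes [-0.007 -0.049  0.192] turn norm [-0.0001  0.0002  0.0006]
```

Emit:
{"fn": "drive_tool", "kwargs": {"rows": [[[0, -0.05, 0, 0, 0, 0, -1], [0, 0, 0.04, 0, 0, 0, -1], [0, 0, 0.03, 0, 0, 0, -1], [0, 0, 0.03, 0, 0, 0, -1], [0, 0, 0.0, 0, 0, 0, -1]]]}}

```text
t: 4.95
tcp_pos: [594.6, -207.8, 38.9]
tool_rot: [-0.252, 3.128, -0.002]
wrist_force: [2.7, 0.3, 5.0]
grip_width: -0.1
```

```bash
python3 -c "
from h import *
need(CH,84,0,33.5)"
```

```text
t 4.95 dockpos [85.01 -0.59 38.86] F [2.7 0.3 5. ] M [ 0.12 -0.31 -0.01] w -0.1
shift norm now-axes [0.021 0.012 0.107] after-turn axes [0.02  0.012 0.107] turn norm [-0.001   0.002   0.0005]
```

Emit:
{"fn": "drive_tool", "kwargs": {"rows": [[[0.01, 0, 0.03, 0, 0, 0, -1], [0, 0, 0.03, 0, 0, 0, -1], [0, 0, 0.02, 0, 0, 0, -1], [0, 0, 0.01, 0, 0, 0, -1], [0, 0, 0.0, 0, 0, 0, -1]]]}}

```text
t: 5.45
tcp_pos: [596.0, -207.7, 35.1]
tool_rot: [-0.252, 3.124, -0.003]
wrist_force: [6.2, 2.7, 5.5]
grip_width: 0.0
```

```bash
python3 -c "
from h import *
need(CH,84,0,33)
p=bot.capture('side');save(p,'s2.png')
c=p['img'][180:380,260:480];cv2.imwrite('pics/s2c.png',cv2.resize(c,None,fx=3,fy=3,interpolation=cv2.INTER_CUBIC)[...,::-1])
"
```

```text
t 5.45 dockpos [86.4  -0.68 35.15] F [6.2 2.7 5.5] M [ 0.46 -1.03  0.02] w 0.0
shift norm now-axes [0.048 0.014 0.043] after-turn axes [0.048 0.014 0.043] turn norm [-0.0017  0.0044  0.0004]
```

View pics/s2c.png

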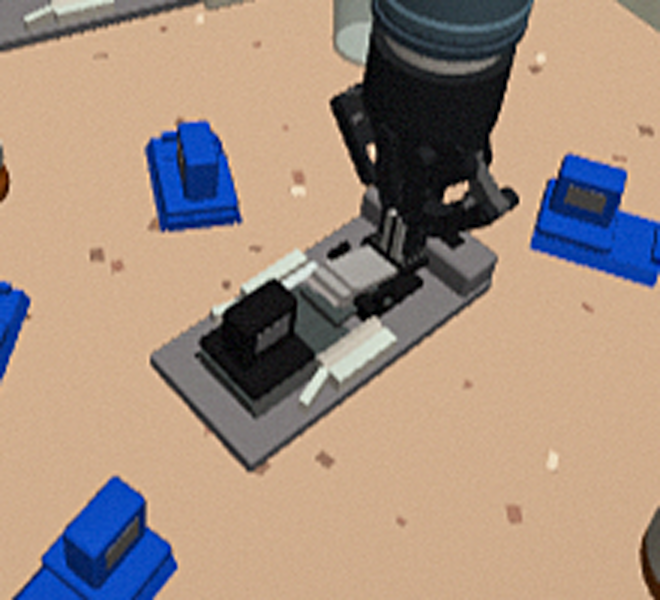

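Pack has popped out: the fin shifted to about (258,315) in the crop and a gap shows between it and the nose. Releasing the catch and lifting off.

Emit:
{"fn": "drive_tool", "kwargs": {"rows": [[[0, 0, -0.1, 0, 0, 0, -1], [0, 0, -0.3, 0, 0, 0, -1], [0, 0, -0.6, 0, 0, 0, -1], [0, 0, -0.7, 0, 0, 0, -0.4], [0, 0, -0.3, 0, 0, 0, 0.3]]]}}

```text
t: 6.0
tcp_pos: [593.4, -208.2, 137.2]
tool_rot: [-0.252, 3.128, -0.004]
wrist_force: [0.2, 0.6, -0.3]
grip_width: 28.3
```

```bash
python3 -c "
from h import *
need(CH,-34,0,110)
for n in ('side','top'):
  p=bot.capture(n);C=cloud(p).reshape(-1,3);save(p,n+'3.png')
  q=np.array([todock(CH,a) for a in C]); 
  m=(np.abs(q[:,1])<20)&(q[:,0]>-75)&(q[:,0]<0)&(q[:,2]>60)&(q[:,2]<76)
  print(n,m.sum(),cv2.minAreaRect(np.float32(q[m,:2])),np.median(q[m,2]))
  for d in bot.landmark_of('pack_grip',p)[:4]: print(np.round(todock(CH,d['xyz']),1),d['conf'])
"
```

```text
t 6.0 dockpos [ 83.75  -0.75 137.21] F [ 0.2  0.6 -0.3] M [-0.07 -0.04 -0.05] w 28.3
shift norm now-axes [2.357 0.019 0.538] after-turn axes [2.355 0.015 0.544] turn norm [-0.0016  0.0018  0.0006]
side 339 ((-34.950782775878906, -1.2936344146728516), (21.791383743286133, 40.10566329956055), 88.90343475341797) 71.20372853745528
[ 30.9 132.4  39.7] 0.89
[-167.   119.2   41.4] 0.8
[216.4 -48.4  37.9] 0.7
[-169.6  -40.7   39.6] 0.67
top 0 ((0.0, 0.0), (0.0, 0.0), 0.0) nan
[-168.2  -36.9   41.2] 0.79
[ 29.7 132.5  36.9] 0.62
[218.5 -44.5  41. ] 0.44
  return _methods._mean(a, axis=axis, dtype=dtype,
  ret = ret.dtype.type(ret / rcount)
```

Emit:
{"fn": "drive_tool", "kwargs": {"rows": [[[0.7, 0, 0, 0, 0, 0, 0.2], [0.8, 0, 0, 0, 0, 0, 0.2], [0.7, 0, 0.2, 0, 0, 0, 0.2], [0.16, 0, 0.4, 0, 0, 0, 0.2], [0, 0, 0.4, 0, 0, 0, 0.2]]]}}

```text
t: 6.7
tcp_pos: [473.3, -225.8, 81.6]
tool_rot: [0.25, -3.129, -0.003]
wrist_force: [-0.4, -0.2, 1.3]
grip_width: 51.3
```

```bash
python3 -c "
from h import *
need(CH,-34.5,-0.8,40)"
```

```text
t 6.7 dockpos [-37.58   0.97  81.56] F [-0.4 -0.2  1.3] M [-0.02  0.01 -0.04] w 51.3
shift norm now-axes [-0.064 -0.037  0.831] after-turn axes [-0.062 -0.035  0.831] turn norm [ 0.0014 -0.0016 -0.0004]
```

Emit:
{"fn": "drive_tool", "kwargs": {"rows": [[[0, 0, 0, 0, 0, 0, 0.2], [-0.02, -0.02, 0.2, 0, 0, 0, 0.2], [0, 0, 0.2, 0, 0, 0, 0.2], [0, 0, 0, 0, 0, 0, 0.2], [0, 0, 0, 0, 0, 0, 0.2]]]}}

```text
t: 7.2
tcp_pos: [477.4, -227.1, 63.1]
tool_rot: [0.253, -3.131, -0.001]
wrist_force: [-0.3, 0.4, 0.1]
grip_width: 51.1
```

```bash
python3 -c "
from h import *
need(CH,-34.5,-0.8,40)"
```

```text
t 7.2 dockpos [-33.79  -0.91  63.14] F [-0.3  0.4  0.1] M [-0.04  0.03 -0.  ] w 51.1
shift norm now-axes [0.014 0.002 0.463] after-turn axes [0.014 0.002 0.463] turn norm [ 0.0002 -0.0002  0.0009]
```

Emit:
{"fn": "drive_tool", "kwargs": {"rows": [[[0, 0, 0.2, 0, 0, 0, 0.2], [0, 0, 0.2, 0, 0, 0, 0.2], [0, 0, 0.06, 0, 0, 0, 0.2], [0, 0, 0, 0, 0, 0, 0.2], [0, 0, 0, 0, 0, 0, 0]]]}}

```text
t: 7.7
tcp_pos: [477.3, -227.2, 40.2]
tool_rot: [0.253, -3.131, -0.0]
wrist_force: [0.9, -0.1, 0.1]
grip_width: 42.8
```

Emit:
{"fn": "drive_tool", "kwargs": {"rows": [[[0, 0, 0, 0, 0, 0, -0.2], [0, 0, 0, 0, 0, 0, -0.35], [0, 0, 0, 0, 0, 0, -0.6], [0, 0, 0, 0, 0, 0, -1], [0, 0, 0, 0, 0, 0, -1]]], "grip_force": 45}}

```text
t: 8.2
tcp_pos: [477.0, -226.1, 40.6]
tool_rot: [0.254, -3.131, -0.003]
wrist_force: [-0.6, 4.7, 4.3]
grip_width: 21.3
```

```bash
python3 -c "
from h import *
need(CH,-34.5,-0.8,40)
p=bot.capture('side');save(p,'s4.png')
c=p['img'][180:380,260:480];cv2.imwrite('pics/s4c.png',cv2.resize(c,None,fx=3,fy=3,interpolation=cv2.INTER_CUBIC)[...,::-1])
"
```

```text
t 8.2 dockpos [-34.05   0.15  40.58] F [-0.6  4.7  4.3] M [0.92 0.13 0.31] w 21.3
shift norm now-axes [ 0.009 -0.019  0.011] after-turn axes [ 0.009 -0.019  0.012] turn norm [ 0.0011 -0.0003  0.001 ]
```

View pics/s4c.png

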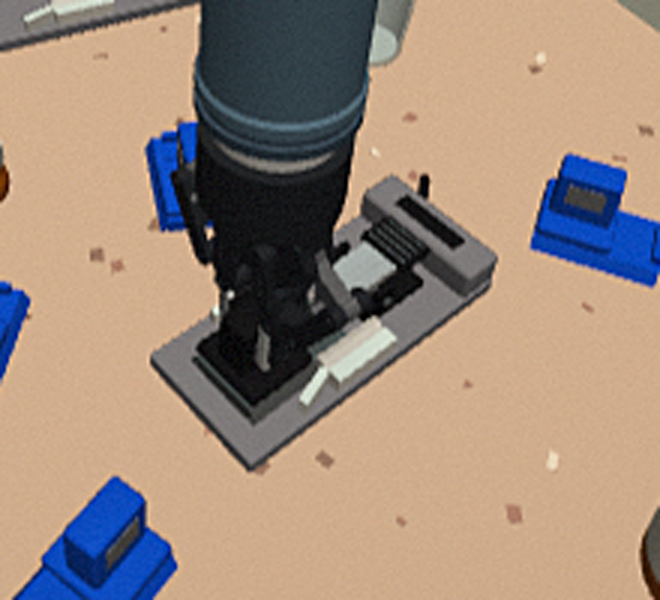

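Emit:
{"fn": "drive_tool", "kwargs": {"rows": [[[0, 0.02, -0.01, 0, 0, 0, -1], [0, 0, 0, 0, 0, 0, -1], [0.02, 0, 0, 0, 0, 0, -1], [0.04, 0, 0, 0, 0, 0, -1], [0.04, 0, 0, 0, 0, 0, -1]]]}}

```text
t: 8.75
tcp_pos: [472.6, -226.6, 40.7]
tool_rot: [-0.252, 3.13, 0.001]
wrist_force: [3.6, 3.2, -1.4]
grip_width: 21.7
```

```bash
python3 -c "
from h import *
need(CH,-70,0.3,40)"
```

```text
t 8.75 dockpos [-38.4    0.28  40.67] F [ 3.6  3.2 -1.4] M [ 0.77 -0.5   0.17] w 21.7
shift norm now-axes [0.632 0.001 0.013] after-turn axes [0.632 0.    0.013] turn norm [0.0003 0.0007 0.0006]
```

Emit:
{"fn": "drive_tool", "kwargs": {"rows": [[[0.06, 0.01, 0, 0, 0, 0, -1], [0.1, 0, 0, 0, 0, 0, -1], [0.1, 0, 0, 0, 0, 0, -1], [0.1, 0, 0, 0, 0, 0, -1], [0.1, 0, 0, 0, 0, 0, -1]]]}}

```text
t: 9.25
tcp_pos: [448.8, -230.6, 40.9]
tool_rot: [0.252, -3.131, 0.001]
wrist_force: [-0.7, -0.5, -2.9]
grip_width: 21.5
```

Emit:
{"fn": "drive_tool", "kwargs": {"rows": [[[0.1, 0, 0, 0, 0, 0, -1], [0.1, 0, 0, 0, 0, 0, -1], [0.06, 0, 0, 0, 0, 0, -1], [0, 0, 0, 0, 0, 0, -1], [0, 0, 0, 0, 0, 0, -1]]]}}

```text
t: 9.75
tcp_pos: [436.7, -232.5, 40.9]
tool_rot: [-0.252, 3.131, -0.0]
wrist_force: [0.4, -0.7, -2.2]
grip_width: 21.5
```

```bash
python3 -c "
from h import *
need(CH,-70,0.3,40)"
```

```text
t 9.75 dockpos [-74.84   0.22  40.92] F [ 0.4 -0.7 -2.2] M [0.01 0.02 0.02] w 21.5
shift norm now-axes [-0.097  0.002  0.018] after-turn axes [-0.097  0.002  0.018] turn norm [-0.0002  0.0002  0.0005]
```

Emit:
{"fn": "drive_tool", "kwargs": {"rows": [[[0, 0, -0.1, 0, 0, 0, -1], [0, 0, -0.4, 0, 0, 0, -1], [0, 0, -0.6, 0, 0, 0, -1], [0, 0, -0.7, 0, 0, 0.04, -1], [0, 0, -0.3, 0, 0, 0.05, -1]]]}}

```text
t: 10.25
tcp_pos: [438.1, -233.3, 149.3]
tool_rot: [-0.027, 3.138, -0.005]
wrist_force: [0.4, -0.8, -3.0]
grip_width: 21.2
```

Emit:
{"fn": "drive_tool", "kwargs": {"rows": [[[0, 0, 0, 0, 0, 0.05, -1], [0, 0, 0, 0, 0, 0.043, -1], [0, 0, 0, 0, 0, 0, -1], [0, 0.2, 0, 0, 0, 0, -1], [0, 0.4, 0, 0, 0, 0, -1]]]}}

```text
t: 10.75
tcp_pos: [440.5, -202.7, 145.8]
tool_rot: [0.198, 3.135, -0.0]
wrist_force: [-0.9, -0.5, -3.2]
grip_width: 21.3
```

```bash
python3 -c "
from h import *
need(ST,-72,0.2,141)"
```

```text
t 10.75 dockpos [ -37.26 -374.08  145.77] F [-0.9 -0.5 -3.2] M [ 0.05 -0.03 -0.01] w 21.3
shift norm now-axes [0.69  7.486 0.094] after-turn axes [0.695 7.486 0.095] turn norm [-0.0001  0.0001  0.0004]
```

Emit:
{"fn": "drive_tool", "kwargs": {"rows": [[[0.05, 0.6, 0, 0, 0, 0, -1], [0.05, 0.7, 0, 0, 0, 0, -1], [0.05, 0.7, 0, 0, 0, 0, -1], [0.05, 0.7, 0, 0, 0, 0, -1], [0.1, 0.7, 0, 0, 0, 0, -1]]]}}

```text
t: 11.25
tcp_pos: [446.7, -30.0, 145.8]
tool_rot: [0.196, 3.135, 0.001]
wrist_force: [0.4, -1.5, -2.6]
grip_width: 21.2
```

Emit:
{"fn": "drive_tool", "kwargs": {"rows": [[[0.1, 0.7, 0, 0, 0, 0, -1], [0.1, 0.7, 0, 0, 0, 0, -1], [0.1, 0.7, 0, 0, 0, 0, -1], [0.1, 0.7, 0, 0, 0, 0, -1], [0, 0.5, 0, 0, 0, 0, -1]]]}}

```text
t: 11.75
tcp_pos: [446.5, 136.9, 145.7]
tool_rot: [-0.193, -3.135, -0.001]
wrist_force: [0.4, 0.2, -2.0]
grip_width: 21.3
```

Emit:
{"fn": "drive_tool", "kwargs": {"rows": [[[0, 0.3, 0, 0, 0, 0, -1], [0, 0.1, 0, 0, 0, 0, -1], [0, 0, 0, 0, 0, 0, -1], [0, 0, 0, 0, 0, 0, -1], [0, 0, 0, 0, 0, 0, -1]]]}}

```text
t: 12.25
tcp_pos: [450.2, 153.2, 145.8]
tool_rot: [-0.2, -3.135, 0.0]
wrist_force: [0.1, 0.5, -2.6]
grip_width: 21.6
```

```bash
python3 -c "
from h import *
need(ST,-72,0.2,60)"
```

```text
t 12.25 dockpos [-72.64 -19.73 145.75] F [ 0.1  0.5 -2.6] M [0.02 0.02 0.  ] w 21.6
shift norm now-axes [-0.013  0.399  1.715] after-turn axes [-0.013  0.399  1.715] turn norm [-0.0002 -0.0002 -0.0001]
```

Align and descend to about 20 mm above, then check with the cameras before lowering.

Emit:
{"fn": "drive_tool", "kwargs": {"rows": [[[0, 0.2, 0.3, 0, 0, 0, -1], [0, 0.2, 0.5, 0, 0, 0, -1], [0, 0, 0.5, 0, 0, 0, -1], [0, 0, 0.4, 0, 0, 0, -1], [0, 0, 0, 0, 0, 0, -1]]]}}

```text
t: 12.75
tcp_pos: [450.7, 172.7, 58.5]
tool_rot: [-0.2, -3.129, 0.002]
wrist_force: [-0.7, -0.3, -2.1]
grip_width: 21.4
```

```bash
python3 -c "
from h import *
need(ST,-72,0.2,41)
p=bot.capture('side');save(p,'s5.png');pickle.dump(p,open('s5.pkl','wb'))
c=p['img'][110:230,210:410];cv2.imwrite('pics/s5c.png',cv2.resize(c,None,fx=4,fy=4,interpolation=cv2.INTER_CUBIC)[...,::-1])
for nm in('pack_grip','pack_striker','stirrer','stirrer_rails'):
  for d in bot.landmark_of(nm,p)[:4]: print(nm,np.round(todock(ST,d['xyz']),1),d['conf'])
"
```

```text
t 12.75 dockpos [-74.63  -0.31  58.47] F [-0.7 -0.3 -2.1] M [-0.    0.08  0.04] w 21.4
shift norm now-axes [-0.054  0.011  0.349] after-turn axes [-0.053  0.01   0.349] turn norm [-0.001  -0.0036 -0.0004]
pack_grip [-159.3 -316.9   38.1] 0.86
pack_grip [  23.4 -250.2   38.5] 0.78
pack_grip [-72.6   0.2  66.9] 0.74
pack_grip [ 257.  -366.    37.9] 0.72
pack_striker [-129.4 -272.9   11.2] 0.98
pack_striker [  36.8 -195.5   13.6] 0.87
pack_striker [ 288.8 -397.9   10.6] 0.78
pack_striker [-28.    0.   43.8] 0.71
stirrer [-0.6 -2.1  3.2] 0.9
stirrer_rails [-3.3 -2.2 10.8] 0.7
```

View pics/s5c.png

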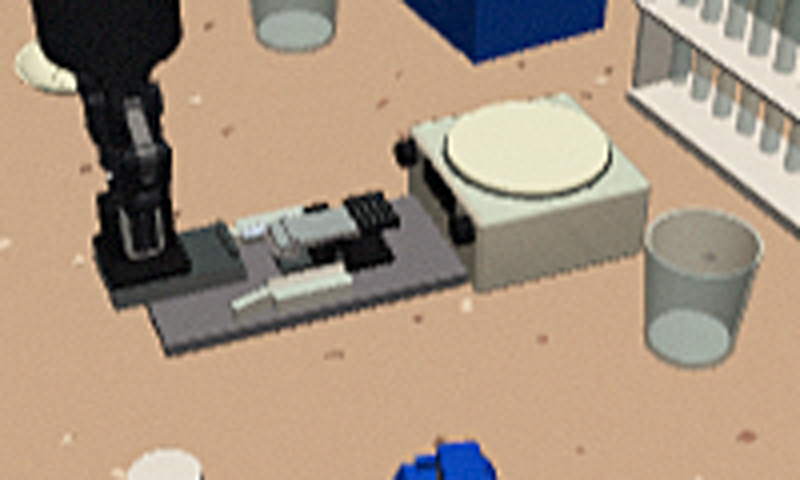

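The pack is held level and lined up with the bay, its front end about at the mouth (crop (240,260)). Lowering.

Emit:
{"fn": "drive_tool", "kwargs": {"rows": [[[0, 0, 0, 0, 0, 0, -1], [0, 0, 0.1, 0, 0, 0, -1], [0, 0, 0.1, 0, 0, 0, -1], [0, 0, 0.05, 0, 0, 0, -1], [0, 0, 0, 0, 0, 0, -1]]]}}

```text
t: 13.5
tcp_pos: [452.4, 173.8, 47.7]
tool_rot: [-0.198, -3.134, 0.0]
wrist_force: [1.3, 0.5, -2.4]
grip_width: 21.3
```

```bash
python3 -c "
from h import *
need(ST,-72,0.2,41)"
```

```text
t 13.5 dockpos [-73.14   0.92  47.68] F [ 1.3  0.5 -2.4] M [ 0.01  0.   -0.  ] w 21.3
shift norm now-axes [-0.023 -0.014  0.134] after-turn axes [-0.023 -0.014  0.134] turn norm [-0.0002 -0.0008  0.0004]
```

Emit:
{"fn": "drive_tool", "kwargs": {"rows": [[[0, -0.01, 0.05, 0, 0, 0, -1], [0, 0, 0.05, 0, 0, 0, -1], [0, 0, 0.03, 0, 0, 0, -1], [0, 0, 0, 0, 0, 0, -1], [0, 0, 0, 0, 0, 0, -1]]]}}

```text
t: 14.0
tcp_pos: [452.8, 173.3, 41.8]
tool_rot: [-0.198, -3.135, 0.0]
wrist_force: [-0.0, -0.4, -2.4]
grip_width: 21.4
```

```bash
python3 -c "
from h import *
need(ST,-72,0.2,41)"
```

```text
t 14.0 dockpos [-72.62   0.55  41.77] F [-0.  -0.4 -2.4] M [0.01 0.04 0.02] w 21.4
shift norm now-axes [-0.012 -0.007  0.015] after-turn axes [-0.012 -0.007  0.015] turn norm [-0.     -0.0001  0.0004]
```

Emit:
{"fn": "drive_tool", "kwargs": {"rows": [[[0, 0, 0.014, 0, 0, 0, -1], [-0.04, 0, 0, 0, 0, 0, -1], [-0.06, 0, 0, 0, 0, 0, -1], [-0.06, 0, 0, 0, 0, 0, -1], [0, 0, 0, 0, 0, 0, -1]]]}}

```text
t: 14.5
tcp_pos: [461.6, 172.3, 41.2]
tool_rot: [0.199, 3.134, 0.0]
wrist_force: [0.2, 0.1, -2.4]
grip_width: 21.0
```

```bash
python3 -c "
from h import *
need(ST,-52,0.2,41)"
```

```text
t 14.5 dockpos [-63.76   0.6   41.25] F [ 0.2  0.1 -2.4] M [0.02 0.06 0.03] w 21.0
shift norm now-axes [-0.235 -0.008  0.005] after-turn axes [-0.235 -0.008  0.005] turn norm [0.0001 0.0006 0.0002]
```

Emit:
{"fn": "drive_tool", "kwargs": {"rows": [[[-0.04, 0, 0, 0, 0, 0, -1], [-0.04, 0, 0, 0, 0, 0, -1], [-0.04, 0, 0, 0, 0, 0, -1], [-0.04, 0, 0, 0, 0, 0, -1], [0, 0, 0, 0, 0, 0, -1]]]}}

```text
t: 15.0
tcp_pos: [469.1, 171.3, 41.1]
tool_rot: [0.199, 3.135, 0.0]
wrist_force: [-0.3, -0.3, -2.4]
grip_width: 21.3
```

```bash
python3 -c "
from h import *
need(ST,-52,0.2,41)"
```

```text
t 15.0 dockpos [-56.23   0.6   41.11] F [-0.3 -0.3 -2.4] M [ 0.05 -0.03  0.  ] w 21.3
shift norm now-axes [-0.085 -0.008  0.002] after-turn axes [-0.085 -0.008  0.002] turn norm [0.0001 0.0002 0.0003]
```

Emit:
{"fn": "drive_tool", "kwargs": {"rows": [[[-0.04, 0, 0, 0, 0, 0, -1], [-0.04, 0, 0, 0, 0, 0, -1], [-0.04, 0, 0, 0, 0, 0, -1], [-0.04, 0, 0, 0, 0, 0, -1], [0, 0, 0, 0, 0, 0, -1]]]}}

```text
t: 15.5
tcp_pos: [477.0, 170.3, 41.1]
tool_rot: [0.199, 3.135, 0.0]
wrist_force: [0.6, 0.3, -3.7]
grip_width: 21.2
```

Emit:
{"fn": "drive_tool", "kwargs": {"rows": [[[-0.04, 0, 0, 0, 0, 0, -1], [-0.04, 0, 0, 0, 0, 0, -1], [-0.04, 0, 0, 0, 0, 0, -1], [0, 0, 0, 0, 0, 0, -1], [0, 0, 0, 0, 0, 0, -1]]]}}

```text
t: 16.0
tcp_pos: [479.2, 169.9, 40.8]
tool_rot: [-0.198, -3.129, 0.0]
wrist_force: [-10.0, 2.7, 6.1]
grip_width: 21.6
```

```bash
python3 -c "
from h import *
need(ST,-30,0.2,41)"
```

```text
t 16.0 dockpos [-46.08   0.48  40.81] F [-10.    2.7   6.1] M [ 0.31  1.58 -0.04] w 21.6
shift norm now-axes [-0.322 -0.006 -0.006] after-turn axes [-0.322 -0.006 -0.004] turn norm [-0.0005 -0.0042  0.0004]
```

```bash
python3 -c "
from h import *
for n in('side','top'):
  p=bot.capture(n);save(p,n+'6.png');pickle.dump(p,open(n+'6.pkl','wb'))
  C=cloud(p).reshape(-1,3); q=np.c_[[todock(ST,a) for a in C]]
  m=np.abs(q[:,1])<12
  print(n,[(x,round(float(np.median(q[m&(np.abs(q[:,0]-x)<1.5),2])),1)) for x in range(-6,112,3) if (m&(np.abs(q[:,0]-x)<1.5)).sum()>2])
o=bot.get_obs();print(o['wrist_force'],todock(ST,o['tcp_pos']))
p=pickle.load(open('side6.pkl','rb'))
c=p['img'][110:230,210:410];cv2.imwrite('pics/s6c.png',cv2.resize(c,None,fx=4,fy=4,interpolation=cv2.INTER_CUBIC)[...,::-1])
"
```

```text
side [(-6, 22.5), (-3, 22.3), (0, 22.2), (3, 26.5), (6, 34.5), (9, 38.0), (12, 37.3), (15, 37.5), (18, 40.4), (21, 37.9), (24, 37.2), (27, 36.6), (30, 37.3), (33, 37.9), (36, 37.0), (39, 37.3), (42, 37.1), (45, 37.7), (48, 36.7), (51, 37.9), (54, 37.5), (57, 36.5), (60, 40.2), (63, 40.4), (66, 40.6), (69, 40.6), (72, 39.5), (75, 39.0), (78, 40.1), (81, 39.9), (84, 11.9), (87, 11.9), (90, 11.4), (93, 12.6), (96, 11.3), (99, 11.7), (102, 12.1), (105, 12.4), (108, 11.8), (111, 12.2)]
top [(-6, 417.9), (-3, 413.2), (3, 23.9), (9, 36.6), (15, 36.5), (18, 40.5), (21, 41.1), (24, 38.1), (27, 37.6), (30, 37.8), (33, 41.4), (36, 36.9), (39, 40.2), (42, 37.4), (45, 38.7), (48, 36.1), (51, 37.1), (54, 36.9), (57, 36.8), (60, 40.7), (63, 41.1), (66, 39.9), (69, 41.1), (72, 41.7), (75, 42.2), (78, 42.6), (81, 42.9), (84, 40.3), (93, 12.6), (96, 12.4), (99, 13.0), (102, 12.3), (105, 14.4), (108, 13.1), (111, 12.9)]
[-9.2722399   2.23039975  5.5815244 ] [-46.10218316   0.5042304   40.77677595]
```

View pics/s6c.png

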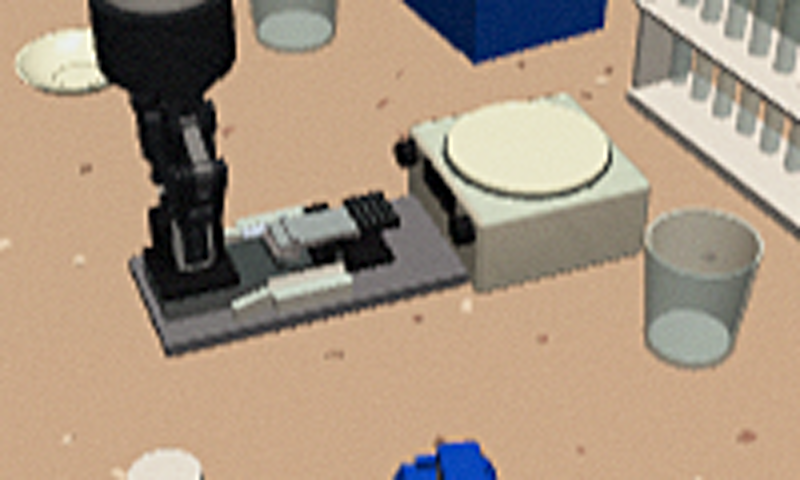

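Emit:
{"fn": "drive_tool", "kwargs": {"rows": [[[0.04, 0, 0, 0, 0, 0, -1], [0, 0, -0.01, 0, 0, 0, -1], [0, 0, 0, 0, 0, 0, -1], [0, 0, 0, 0, 0, 0, -1], [0, 0, 0, 0, 0, 0, -1]]]}}

```text
t: 16.6
tcp_pos: [479.1, 169.9, 41.0]
tool_rot: [-0.198, -3.132, 0.0]
wrist_force: [-4.6, 2.2, -3.2]
grip_width: 21.1
```

```bash
python3 -c "
from h import *
need(ST,-30,0.2,41)"
```

```text
t 16.6 dockpos [-46.09   0.42  40.98] F [-4.6  2.2 -3.2] M [0.35 1.15 0.03] w 21.1
shift norm now-axes [-0.322 -0.005 -0.001] after-turn axes [-0.322 -0.004 -0.   ] turn norm [-0.0003 -0.0021  0.0003]
```

Emit:
{"fn": "drive_tool", "kwargs": {"rows": [[[0.04, 0, 0, 0, 0, 0, -1], [0.04, 0, 0, 0, 0, 0, -1], [0, 0, 0, 0, 0, 0, -1], [0, 0, 0, 0, 0, 0, -1], [0, 0, 0, 0, 0, 0, -1]]]}}

```text
t: 17.1
tcp_pos: [477.3, 170.4, 41.7]
tool_rot: [0.199, 3.134, 0.0]
wrist_force: [0.9, 1.9, -7.8]
grip_width: 21.3
```

```bash
python3 -c "
from h import *
need(ST,-30,0.2,41)"
```

```text
t 17.1 dockpos [-47.98   0.69  41.68] F [ 0.9  1.9 -7.8] M [0.46 0.09 0.12] w 21.3
shift norm now-axes [-0.36  -0.01   0.014] after-turn axes [-0.36  -0.01   0.014] turn norm [0.0002 0.0007 0.0003]
```

```bash
python3 -c "
from h import *
def ana(f,dx,dz,D=ST):
  p=pickle.load(open(f,'rb'));C=cloud(p).reshape(-1,3);q=np.c_[[todock(D,a) for a in C]]
  for x in range(-125,30,4):
    m=(np.abs(q[:,1])<22)&(np.abs(q[:,0]-x)<2)&(q[:,2]<80)
    if m.sum()>3: print((x,m.sum(),np.round(np.percentile(q[m,2],[10,25,50,75,90]),1).tolist()),end=' ')
  print()
  for lo,hi,y0,y1 in((-46,-28,-20,20),):
    m=(q[:,1]>y0)&(q[:,1]<y1)&(q[:,0]>lo)&(q[:,0]<hi)&(q[:,2]<60)
    A=np.c_[q[m][:,:2],np.ones(m.sum())];r=np.linalg.lstsq(A,q[m,2],rcond=None)[0];print('plane',r,m.sum(),(q[m,2]-A@r).std())
ana('s5.pkl',0,0)
"

```

```text
(-125, np.int64(18), [-1.2, -0.9, -0.2, 0.5, 1.1]) (-121, np.int64(20), [-1.5, -1.1, -0.8, 0.0, 1.0]) (-117, np.int64(19), [-1.8, -1.4, -0.6, -0.1, 0.3]) (-113, np.int64(19), [-1.8, -1.5, -0.5, 0.1, 0.4]) (-109, np.int64(21), [-2.1, -1.0, -0.6, -0.3, 1.0]) (-105, np.int64(17), [-1.9, -1.0, -0.5, 0.1, 0.7]) (-101, np.int64(23), [-1.7, -1.2, -0.4, 0.5, 1.5]) (-97, np.int64(53), [-0.7, -0.1, 38.7, 50.4, 51.7]) (-93, np.int64(49), [-1.5, 0.0, 51.9, 66.7, 74.4]) (-89, np.int64(37), [-0.4, 0.2, 52.2, 65.7, 73.0]) (-85, np.int64(33), [-1.0, -0.1, 53.3, 68.1, 74.4]) (-81, np.int64(25), [-0.9, -0.6, 1.1, 59.8, 73.2]) (-77, np.int64(25), [-1.6, -0.1, 2.8, 38.4, 51.7]) (-73, np.int64(14), [10.9, 11.2, 31.9, 51.9, 57.5]) (-69, np.int64(14), [11.0, 11.9, 13.0, 52.7, 56.6]) (-65, np.int64(19), [10.9, 30.7, 52.5, 70.3, 74.9]) (-61, np.int64(28), [11.2, 12.1, 53.4, 68.9, 74.9]) (-57, np.int64(26), [11.1, 22.1, 54.0, 64.1, 72.4]) (-53, np.int64(17), [10.2, 11.0, 49.6, 51.1, 57.9]) (-49, np.int64(14), [11.4, 11.7, 25.5, 39.9, 41.0]) (-45, np.int64(25), [11.4, 37.6, 40.0, 40.7, 41.1]) (-41, np.int64(22
[... 271 characters left out ...]
6.3, 44.1, 45.4, 46.5]) (-17, np.int64(7), [10.0, 10.8, 11.6, 11.8, 23.2]) (-13, np.int64(6), [10.8, 11.0, 11.1, 11.3, 11.5]) (-9, np.int64(13), [10.1, 10.7, 11.7, 12.0, 13.0]) (-5, np.int64(15), [10.0, 10.9, 11.1, 12.3, 12.6]) (-1, np.int64(13), [10.4, 10.6, 10.7, 11.1, 12.0]) (3, np.int64(23), [10.1, 11.2, 13.0, 33.3, 34.4]) (7, np.int64(32), [10.8, 11.7, 24.5, 34.9, 37.1]) (11, np.int64(23), [16.3, 19.6, 35.2, 37.8, 38.0]) (15, np.int64(26), [19.2, 26.7, 36.4, 38.6, 41.1]) (19, np.int64(20), [17.8, 24.1, 38.2, 40.6, 41.1]) (23, np.int64(18), [19.2, 19.9, 36.2, 38.0, 38.5]) (27, np.int64(27), [18.6, 19.6, 26.2, 37.0, 37.9]) 
plane [-0.07844471  0.52495307 31.10254789] 103 11.13297603069622
```

```bash
python3 -c "
from h import *
p=pickle.load(open('s5.pkl','rb'));C=cloud(p).reshape(-1,3);q=np.c_[[todock(ST,a) for a in C]]
m=(np.abs(q[:,1])<20)&(q[:,0]>-48)&(q[:,0]<-28)&(q[:,2]>37)&(q[:,2]<43)
A=np.c_[q[m][:,:2],np.ones(m.sum())];r=np.linalg.lstsq(A,q[m,2],rcond=None)[0];print('foot',r,m.sum(),(q[m,2]-A@r).std())
m=(np.abs(q[:,1])<35)&(q[:,0]>-45)&(q[:,0]<-20)&(q[:,2]>5)&(q[:,2]<15)
A=np.c_[q[m][:,:2],np.ones(m.sum())];r=np.linalg.lstsq(A,q[m,2],rcond=None)[0];print('floor',r,m.sum())
p=bot.capture('side');pickle.dump(p,open('s7.pkl','wb'));save(p,'s7.png')
C=cloud(p).reshape(-1,3);q=np.c_[[todock(ST,a) for a in C]]
m=(np.abs(q[:,1])<20)&(q[:,0]>-22)&(q[:,0]<-3)&(q[:,2]>19)&(q[:,2]<26)
A=np.c_[q[m][:,:2],np.ones(m.sum())];r=np.linalg.lstsq(A,q[m,2],rcond=None)[0];print('foot now',r,r@[-12,0,1],m.sum(),(q[m,2]-A@r).std())
m=(np.abs(q[:,1])<43)&(np.abs(q[:,1])>30)&(q[:,0]>-60)&(q[:,0]<80)&(q[:,2]>8)&(q[:,2]<15)
A=np.c_[q[m][:,:2],np.ones(m.sum())];r=np.linalg.lstsq(A,q[m,2],rcond=None)[0];print('floor',r,r@[-12,0,1],m.sum())
need(ST,-30,0.2,41)
c=p['img'][125:205,225:345];cv2.imwrite('pics/s7c.png',cv2.resize(c,None,fx=6,fy=6,interpolation=cv2.INTER_CUBIC)[...,::-1])
"

```

```text
foot [5.51937617e-03 7.55231930e-03 4.00342453e+01] 83 0.9805785889925348
floor [ 0.02790169 -0.02916927 11.90322739] 66
foot now [2.21218498e-02 3.03020539e-03 2.34787054e+01] 23.213243244093476 77 0.8543463875581335
floor [-2.02327936e-03 -2.83589099e-02  1.06478274e+01] 10.672106798363085 124
t 17.15 dockpos [-48.02   0.72  41.68] F [ 1.5  2.1 -8.8] M [0.51 0.03 0.13] w 21.2
shift norm now-axes [-0.36  -0.011  0.014] after-turn axes [-0.36  -0.01   0.014] turn norm [0.0002 0.0006 0.0003]
```

View pics/s7c.png

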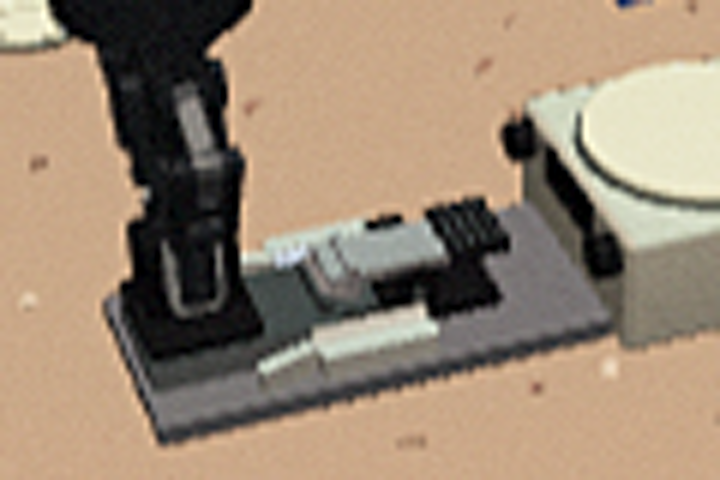

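Emit:
{"fn": "drive_tool", "kwargs": {"rows": [[[0, -0.005, 0.02, 0, 0, 0, -1], [0, 0, 0, 0, 0, 0, -1], [0, 0, 0, 0, 0, 0, -1], [0, 0, 0, 0, 0, 0, -1], [0, 0, 0, 0, 0, 0, -1]]]}}

```text
t: 17.65
tcp_pos: [477.2, 170.1, 40.9]
tool_rot: [0.198, 3.134, 0.0]
wrist_force: [1.1, 2.7, -2.3]
grip_width: 21.1
```

```bash
python3 -c "
from h import *
need(ST,-30,0.2,41)"
```

```text
t 17.65 dockpos [-48.07   0.43  40.91] F [ 1.1  2.7 -2.3] M [ 0.4  -0.09  0.13] w 21.1
shift norm now-axes [-0.361 -0.005 -0.001] after-turn axes [-0.361 -0.005 -0.002] turn norm [0.0002 0.0008 0.0004]
```

Emit:
{"fn": "drive_tool", "kwargs": {"rows": [[[0, 0.025, 0, 0, 0, 0, -1], [0, 0, 0, 0, 0, 0, -1], [0, 0, 0, 0, 0, 0, -1], [0, 0, 0, 0, 0, 0, -1], [0, 0, 0, 0, 0, 0, -1]]]}}

```text
t: 18.15
tcp_pos: [476.7, 171.2, 40.6]
tool_rot: [-0.199, -3.135, 0.0]
wrist_force: [-0.4, 0.5, -2.4]
grip_width: 21.4
```

```bash
python3 -c "
from h import *
need(ST,-30,0.2,41)"
```

```text
t 18.15 dockpos [-48.69   1.45  40.59] F [-0.4  0.5 -2.4] M [-0.01  0.04 -0.  ] w 21.4
shift norm now-axes [-0.374 -0.025 -0.008] after-turn axes [-0.374 -0.025 -0.008] turn norm [-0.0001 -0.0001  0.0003]
```

Now truly free (only the weight shows). The bay's centre is at y≈1.4, so earlier it was rubbing a rail. Pushing again.

Emit:
{"fn": "drive_tool", "kwargs": {"rows": [[[-0.02, 0, 0, 0, 0, 0, -1], [-0.02, 0, 0, 0, 0, 0, -1], [-0.02, 0, 0, 0, 0, 0, -1], [-0.02, 0, 0, 0, 0, 0, -1], [0, 0, 0, 0, 0, 0, -1]]]}}

```text
t: 18.65
tcp_pos: [478.7, 171.1, 40.6]
tool_rot: [-0.198, -3.131, 0.0]
wrist_force: [-6.3, 1.5, 5.3]
grip_width: 21.4
```

```bash
python3 -c "
from h import *
need(ST,-30,0.2,41)"
```

```text
t 18.65 dockpos [-46.65   1.57  40.61] F [-6.3  1.5  5.3] M [ 0.09  1.02 -0.06] w 21.4
shift norm now-axes [-0.333 -0.028 -0.009] after-turn axes [-0.333 -0.027 -0.008] turn norm [-0.0002 -0.0025  0.0004]
```

Emit:
{"fn": "drive_tool", "kwargs": {"rows": [[[-0.02, 0, -0.01, 0, 0, 0, -1], [-0.02, 0, -0.01, 0, 0, 0, -1], [-0.02, 0, 0, 0, 0, 0, -1], [0, 0, 0, 0, 0, 0, -1], [0, 0, 0, 0, 0, 0, -1]]]}}

```text
t: 19.15
tcp_pos: [480.1, 170.8, 40.9]
tool_rot: [-0.198, -3.128, 0.001]
wrist_force: [-9.1, 2.1, 2.7]
grip_width: 21.7
```

```bash
python3 -c "
from h import *
need(ST,-30,0.2,41)"
```

```text
t 19.15 dockpos [-45.21   1.47  40.91] F [-9.1  2.1  2.7] M [0.34 1.53 0.01] w 21.7
shift norm now-axes [-0.304 -0.026 -0.004] after-turn axes [-0.304 -0.025 -0.002] turn norm [-0.0005 -0.0044  0.0004]
```

```bash
cat >> h.py <<'E'
def look(name):
    p=bot.capture('side');pickle.dump(p,open(name+'.pkl','wb'))
    C=cloud(p).reshape(-1,3);q=np.c_[[todock(ST,a) for a in C]]
    c=p['img'][125:205,225:345];cv2.imwrite(f'pics/{name}.png',cv2.resize(c,None,fx=6,fy=6,interpolation=cv2.INTER_CUBIC)[...,::-1])
    m=(np.abs(q[:,1])<10)&(q[:,0]>63)&(q[:,0]<78)&(q[:,2]>20)&(q[:,2]<50); print('pad z',np.median(q[m,2]),m.sum())
    m=(np.abs(q[:,1])<10)&(q[:,0]>7)&(q[:,0]<22)&(q[:,2]>30)&(q[:,2]<60); print('nose z',np.median(q[m,2]),m.sum())
    m=(np.abs(q[:,1])<25)&(q[:,0]>-90)&(q[:,0]<-35)&(q[:,2]>33)&(q[:,2]<38.5); print('case x range (rear)',np.percentile(q[m,0],[2,50,98]),m.sum())
    for d in bot.landmark_of('pack_striker',p):
        v=todock(ST,d['xyz'])
        if abs(v[1])<20: print('striker',v,d['conf'])
E
python3 -c "
from h import *
look('s8')"
```

```text
pad z 40.36216028729467 26
nose z 38.54568298626225 31
case x range (rear) [-68.7075508  -59.14472543 -36.08417243] 61
striker [-1.62524072  4.83307279 27.7       ] 0.95
```

View pics/s8.png

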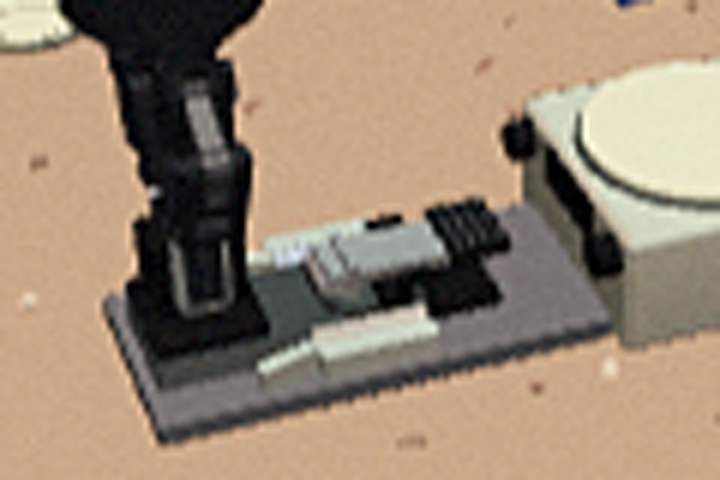

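```bash
python3 -c "
from h import *
im={}
for n in('s5','side6','s7','s8'):
    p=pickle.load(open(n+'.pkl','rb'));C=cloud(p).reshape(-1,3);q=np.c_[[todock(ST,a) for a in C]]
    m=(q[:,1]<-14)&(q[:,1]>-28)&(q[:,0]>-110)&(q[:,0]<-25)&(q[:,2]>(32 if n!='s5' else 49))&(q[:,2]<(39 if n!='s5' else 57)); print(n,'case x',np.percentile(q[m,0],[1,4,96,99]),m.sum(),'y',q[m,1].min())
    im[n]=cv2.cvtColor(p['img'],cv2.COLOR_RGB2GRAY).astype(np.float32)
# image shift of pack case region (right face/label) vs s7
for n in('side6','s8'):
    a=im['s7'][165:195,240:275];
    # match case/fin corner
    best=cv2.matchTemplate(im[n][155:205,230:290],a,cv2.TM_CCOEFF_NORMED);_,v,_,l=cv2.minMaxLoc(best);print(n,'case match',l[0]-10,l[1]-10,v)
    b=im['s7'][140:162,235:265];best=cv2.matchTemplate(im[n][130:172,225:285],b,cv2.TM_CCOEFF_NORMED);_,v,_,l=cv2.minMaxLoc(best);print(n,'finger match',l[0]-10,l[1]-10,v)
p=pickle.load(open('s7.pkl','rb'));print(pix(p,[dock(ST,-48,-20,36),dock(ST,-45,-20,36)]))
"
```

```text
s5 case x [-98.31227931 -96.39070181 -53.36604664 -51.48027796] 82 y -27.676001892198244
side6 case x [-69.10384912 -68.04242619 -27.95927297 -25.89784219] 73 y -27.65529008345638
s7 case x [-71.18907988 -69.39326326 -27.4501619  -25.81914563] 77 y -27.182074440257026
s8 case x [-67.67323866 -66.90848021 -26.11085778 -25.49687946] 61 y -27.326423297859996
side6 case match 1 0 0.9409547448158264
side6 finger match 1 0 0.9907238483428955
s8 case match 1 0 0.9395652413368225
s8 finger match 1 -1 0.9676563143730164
[[258.17239438 178.84454146]
 [259.39903595 178.5626485 ]]
```

Emit:
{"fn": "drive_tool", "kwargs": {"rows": [[[-0.02, 0, -0.005, 0, -0.005, 0, -1], [-0.02, 0, -0.005, 0, 0, 0, -1], [-0.02, 0, 0, 0, 0, 0, -1], [0, 0, 0, 0, 0, 0, -1], [0, 0, 0, 0, 0, 0, -1]]]}}

```text
t: 19.75
tcp_pos: [482.2, 170.5, 40.8]
tool_rot: [-0.198, -3.134, 0.002]
wrist_force: [-8.5, 3.0, -0.9]
grip_width: 20.8
```

```bash
python3 -c "
from h import *
need(ST,-30,0.2,41)"
```

```text
t 19.75 dockpos [-43.13   1.4   40.79] F [-8.5  3.  -0.9] M [0.51 1.64 0.04] w 20.8
shift norm now-axes [-0.263 -0.024 -0.004] after-turn axes [-0.263 -0.024 -0.004] turn norm [-0.0007 -0.0007  0.0005]
```

Emit:
{"fn": "drive_tool", "kwargs": {"rows": [[[-0.02, 0.01, 0, 0, 0, 0, -1], [-0.02, 0, 0, 0, 0, 0, -1], [-0.02, 0, 0, 0, 0, 0, -1], [-0.02, 0, 0, 0, 0, 0, -1], [0, 0, 0, 0, 0, 0, -1]]]}}

```text
t: 20.25
tcp_pos: [484.8, 170.3, 40.8]
tool_rot: [-0.198, -3.131, 0.002]
wrist_force: [-13.6, 2.1, 3.2]
grip_width: 21.3
```

```bash
python3 -c "
from h import *
need(ST,-30,0.2,41)"
```

```text
t 20.25 dockpos [-40.56   1.56  40.78] F [-13.6   2.1   3.2] M [ 0.25  2.21 -0.13] w 21.3
shift norm now-axes [-0.211 -0.027 -0.005] after-turn axes [-0.211 -0.027 -0.004] turn norm [-0.0012 -0.0025  0.0005]
```

```bash
python3 -c "
from h import *
look('s9')
need(ST,-30,0.2,41)
p=pickle.load(open('s9.pkl','rb'));C=cloud(p).reshape(-1,3);q=np.c_[[todock(ST,a) for a in C]]
m=(q[:,1]<-14)&(q[:,1]>-28)&(q[:,0]>-110)&(q[:,0]<-25)&(q[:,2]>32)&(q[:,2]<39); print('case x',np.percentile(q[m,0],[1,4,96,99]),m.sum())
m=(np.abs(q[:,1])<12)
print([(x,round(float(np.median(q[m&(np.abs(q[:,0]-x)<1.5),2])),1)) for x in range(-20,90,3) if (m&(np.abs(q[:,0]-x)<1.5)).sum()>2])
"
```

```text
pad z 37.17859949121822 26
nose z 41.41702310636924 35
case x range (rear) [-63.31947006 -53.40369887 -36.16227695] 59
striker [ 6.40952458  5.8590097  26.1       ] 0.84
t 20.35 dockpos [-40.55   1.56  40.79] F [-14.2   2.4   4.4] M [ 0.25  2.23 -0.1 ] w 21.4
shift norm now-axes [-0.211 -0.027 -0.005] after-turn axes [-0.211 -0.027 -0.004] turn norm [-0.0011 -0.0024  0.0005]
case x [-63.81124556 -62.08207744 -27.85183873 -26.49390772] 51
[(-20, 33.5), (-17, 32.5), (-14, 22.9), (-11, 21.9), (-8, 22.7), (-5, 192.9), (-2, 23.7), (1, 21.4), (4, 23.1), (7, 37.2), (10, 36.7), (13, 40.9), (16, 41.8), (19, 42.6), (22, 43.1), (25, 36.3), (28, 37.4), (31, 38.2), (34, 31.3), (37, 37.8), (40, 38.3), (43, 38.1), (46, 36.9), (49, 36.7), (52, 35.6), (55, 35.2), (58, 34.4), (61, 38.9), (64, 37.9), (67, 36.5), (70, 36.6), (73, 35.5), (76, 36.9), (79, 36.9), (82, 36.3), (85, 11.4), (88, 12.2)]
```

View pics/s9.png

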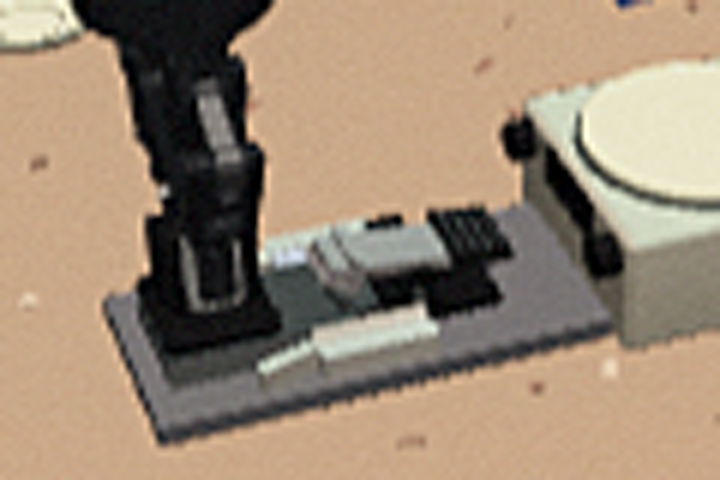

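The nose is riding up: the pad dropped about 3 mm. Continuing in fine steps.

Emit:
{"fn": "drive_tool", "kwargs": {"rows": [[[-0.01, 0, -0.01, 0, -0.002, 0, -1], [-0.01, 0, 0, 0, 0, 0, -1], [-0.01, 0, 0, 0, 0, 0, -1], [-0.01, 0, 0, 0, 0, 0, -1], [0, 0, 0, 0, 0, 0, -1]]]}}

```text
t: 20.85
tcp_pos: [485.7, 170.2, 40.9]
tool_rot: [-0.198, -3.132, 0.003]
wrist_force: [-14.7, 2.6, 4.1]
grip_width: 21.4
```

```bash
python3 -c "
from h import *
need(ST,-30,0.2,41)"
```

```text
t 20.85 dockpos [-39.66   1.63  40.92] F [-14.7   2.6   4.1] M [ 0.46  2.56 -0.05] w 21.4
shift norm now-axes [-0.193 -0.029 -0.002] after-turn axes [-0.193 -0.029 -0.002] turn norm [-0.0012 -0.0018  0.0005]
```

Emit:
{"fn": "drive_tool", "kwargs": {"rows": [[[-0.01, 0, -0.01, 0, -0.004, 0, -1], [-0.01, 0, -0.01, 0, 0, 0, -1], [-0.01, 0, 0, 0, 0, 0, -1], [-0.01, 0, 0, 0, 0, 0, -1], [0, 0, 0, 0, 0, 0, -1]]]}}

```text
t: 21.35
tcp_pos: [489.8, 169.8, 41.4]
tool_rot: [0.198, 3.128, -0.003]
wrist_force: [-6.8, 2.3, -7.1]
grip_width: 21.4
```

```bash
python3 -c "
from h import *
need(ST,-30,0.2,41)"
```

```text
t 21.35 dockpos [-35.5    1.76  41.44] F [-6.8  2.3 -7.1] M [0.55 1.53 0.01] w 21.4
shift norm now-axes [-0.11  -0.031  0.01 ] after-turn axes [-0.11  -0.031  0.009] turn norm [-0.0009  0.0046  0.0005]
```

Emit:
{"fn": "drive_tool", "kwargs": {"rows": [[[-0.01, 0, 0.015, 0, 0.004, 0, -1], [-0.01, 0, 0, 0, 0, 0, -1], [-0.01, 0, 0, 0, 0, 0, -1], [0, 0, 0, 0, 0, 0, -1], [0, 0, 0, 0, 0, 0, -1]]]}}

```text
t: 21.85
tcp_pos: [491.8, 169.6, 41.3]
tool_rot: [0.198, 3.133, -0.002]
wrist_force: [-7.4, 1.9, -3.2]
grip_width: 21.4
```

```bash
python3 -c "
from h import *
need(ST,-30,0.2,41)
look('s10')"
```

```text
t 21.85 dockpos [-33.45   1.75  41.29] F [-7.4  1.9 -3.2] M [0.34 1.47 0.02] w 21.4
shift norm now-axes [-0.069 -0.031  0.006] after-turn axes [-0.069 -0.031  0.006] turn norm [-0.0008  0.0014  0.0004]
pad z 35.7632576325293 27
nose z 43.20348557853566 30
case x range (rear) [-57.61411183 -50.66776469 -35.26970945] 62
striker [12.35706657  3.49326578 24.5       ] 0.87
```

View pics/s10.png

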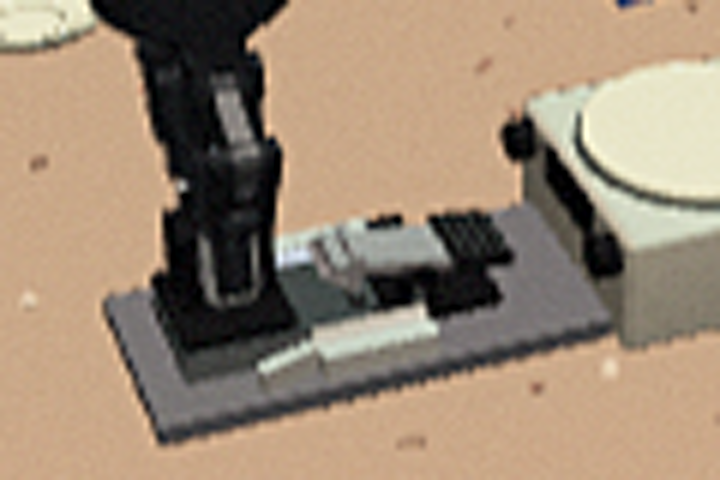

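Nose now rides on the flat of the striker (pad 4.6 mm down), and the push is 7 N. Continuing slowly to the click.

Emit:
{"fn": "drive_tool", "kwargs": {"rows": [[[-0.01, 0, 0.005, 0, 0, 0, -1], [-0.01, 0, 0, 0, 0, 0, -1], [-0.01, 0, 0, 0, 0, 0, -1], [-0.01, 0, 0, 0, 0, 0, -1], [0, 0, 0, 0, 0, 0, -1]]]}}

```text
t: 22.45
tcp_pos: [493.8, 169.3, 41.2]
tool_rot: [0.198, 3.133, -0.002]
wrist_force: [-7.7, 1.8, -2.3]
grip_width: 21.0
```

```bash
python3 -c "
from h import *
need(ST,-30,0.2,41)
look('s11')"
```

```text
t 22.45 dockpos [-31.52   1.76  41.23] F [-7.7  1.8 -2.3] M [0.27 1.57 0.03] w 21.0
shift norm now-axes [-0.03  -0.031  0.005] after-turn axes [-0.03  -0.031  0.005] turn norm [-0.0008  0.0013  0.0005]
pad z 35.16113997212301 23
nose z 42.55382601976851 33
case x range (rear) [-56.1443665  -51.17011266 -36.37708134] 51
striker [13.20341965  2.3915914  25.1       ] 0.65
```

Emit:
{"fn": "drive_tool", "kwargs": {"rows": [[[-0.01, 0, 0, 0, 0, 0, -1], [-0.01, 0, 0, 0, 0, 0, -1], [-0.01, 0, 0, 0, 0, 0, -1], [0, 0, 0, 0, 0, 0, -1], [0, 0, 0, 0, 0, 0, -1]]]}}

```text
t: 23.05
tcp_pos: [495.1, 169.2, 41.2]
tool_rot: [0.198, 3.134, -0.002]
wrist_force: [-8.5, 2.1, -2.0]
grip_width: 21.4
```

```bash
python3 -c "
from h import *
need(ST,-30,0.2,41)
look('s12')"
```

```text
t 23.05 dockpos [-30.12   1.77  41.23] F [-8.5  2.1 -2. ] M [0.34 1.55 0.04] w 21.4
shift norm now-axes [-0.002 -0.031  0.005] after-turn axes [-0.002 -0.031  0.005] turn norm [-0.0008  0.0012  0.0005]
pad z 35.73438826834126 26
nose z 42.9239726993909 33
case x range (rear) [-54.79202444 -48.38707166 -36.1686141 ] 55
striker [16.83349096  3.9640361  26.9       ] 0.68
```

Emit:
{"fn": "drive_tool", "kwargs": {"rows": [[[-0.01, 0, 0, 0, 0, 0, -1], [-0.01, 0, 0, 0, 0, 0, -1], [-0.01, 0, 0, 0, 0, 0, -1], [0, 0, 0, 0, 0, 0, -1], [0, 0, 0, 0, 0, 0, -1]]]}}

```text
t: 23.65
tcp_pos: [498.2, 168.8, 41.4]
tool_rot: [0.198, 3.131, -0.002]
wrist_force: [-6.2, 1.6, -6.5]
grip_width: 21.3
```

```bash
python3 -c "
from h import *
need(ST,-30,0.2,41)
look('s13')"
```

```text
t 23.65 dockpos [-27.07   1.77  41.36] F [-6.2  1.6 -6.5] M [0.33 1.3  0.  ] w 21.3
shift norm now-axes [ 0.059 -0.031  0.007] after-turn axes [ 0.059 -0.031  0.007] turn norm [-0.0006  0.003   0.0004]
pad z 41.2234305892099 29
nose z 38.071080805146096 34
case x range (rear) [-51.10097149 -45.88641757 -36.03576884] 47
striker [22.1584009   2.52690908 26.1       ] 0.86
```

Click: the pad is back up at 41.2 and the nose down at 38.1. I'll relax the push, then let go.

Emit:
{"fn": "drive_tool", "kwargs": {"rows": [[[0.02, 0, 0.005, 0, 0, 0, -1], [0.02, 0, 0.005, 0, 0, 0, -1], [0.005, 0, 0, 0, 0, 0, -1], [0, 0, 0, 0, 0, 0, -1], [0, 0, 0, 0, 0, 0, -1]]]}}

```text
t: 24.25
tcp_pos: [498.1, 168.9, 41.9]
tool_rot: [0.198, 3.126, -0.002]
wrist_force: [-6.2, 0.4, -5.6]
grip_width: 21.1
```

```bash
python3 -c "
from h import *
need(ST,-30,0.2,41)"
```

```text
t 24.25 dockpos [-27.19   1.88  41.91] F [-6.2  0.4 -5.6] M [ 0.09  1.31 -0.01] w 21.1
shift norm now-axes [ 0.056 -0.034  0.018] after-turn axes [ 0.056 -0.034  0.018] turn norm [-0.0003  0.0059  0.0003]
```

Emit:
{"fn": "drive_tool", "kwargs": {"rows": [[[0.02, 0, 0.005, 0, 0.004, 0, -1], [0.01, 0, 0.005, 0, 0, 0, -1], [0, 0, 0, 0, 0, 0, -1], [0, 0, 0, 0, 0, 0, -1], [0, 0, 0, 0, 0, 0, -1]]]}}

```text
t: 24.75
tcp_pos: [497.6, 169.0, 42.0]
tool_rot: [0.198, 3.13, -0.001]
wrist_force: [-3.8, 0.4, -2.8]
grip_width: 21.5
```

```bash
python3 -c "
from h import *
need(ST,-30,0.2,41)
look('s14')"
```

```text
t 24.75 dockpos [-27.63   1.91  41.96] F [-3.8  0.4 -2.8] M [-0.22  1.   -0.04] w 21.5
shift norm now-axes [ 0.048 -0.034  0.019] after-turn axes [ 0.047 -0.034  0.019] turn norm [-0.0001  0.0033  0.0003]
pad z 40.719328977453415 31
nose z 38.34238749274493 29
case x range (rear) [-51.72012149 -47.44994811 -35.90620986] 51
striker [19.49908017  4.40520971 29.        ] 0.8
```

Emit:
{"fn": "drive_tool", "kwargs": {"rows": [[[0.01, 0, 0, 0, 0, 0, -1], [0, 0, 0, 0, 0, 0, -0.45], [0, 0, 0, 0, 0, 0, -0.3], [0, 0, 0, 0, 0, 0, 0], [0, 0, 0, 0, 0, 0, 0.1]]]}}

```text
t: 25.35
tcp_pos: [498.1, 169.4, 42.4]
tool_rot: [0.198, 3.128, 0.0]
wrist_force: [0.2, -0.5, -0.6]
grip_width: 47.0
```

```bash
python3 -c "
from h import *
need(ST,-30,0.2,41)
look('s15')"
```

```text
t 25.35 dockpos [-27.22   2.35  42.35] F [ 0.2 -0.5 -0.6] M [ 0.   -0.   -0.02] w 47.0
shift norm now-axes [ 0.056 -0.043  0.027] after-turn axes [ 0.056 -0.043  0.027] turn norm [0.0004 0.0045 0.0004]
pad z 40.76281316537302 29
nose z 38.33891735364341 33
case x range (rear) [-52.33289405 -46.33609821 -36.11836138] 36
striker [16.0631332   4.47054269 26.8       ] 0.69
```

View pics/s15.png

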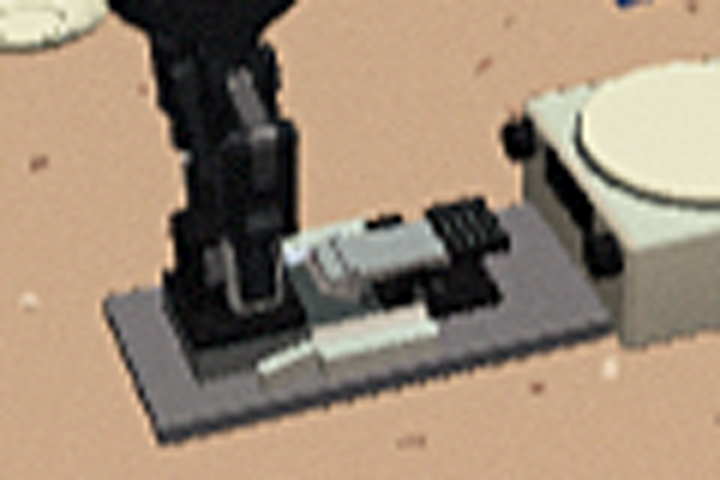

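Fingers are open with no contact force, and the pack stays home (case rear -52). Raising straight up.

Emit:
{"fn": "drive_tool", "kwargs": {"rows": [[[0, 0, -0.1, 0, 0, 0, 0.1], [0, 0, -0.4, 0, 0, 0, 0.1], [0, 0, -0.7, 0, 0, 0, 0.1], [0, 0, -0.8, 0, 0, 0, 0.1], [0, 0, -0.8, 0, 0, 0, 0.1]]]}}

```text
t: 25.95
tcp_pos: [495.9, 169.3, 183.4]
tool_rot: [0.198, 3.131, -0.001]
wrist_force: [0.8, -0.1, 0.0]
grip_width: 46.6
```

Emit:
{"fn": "drive_tool", "kwargs": {"rows": [[[0.5, 0, -0.3, 0, 0, 0, 0.1], [0.8, 0, 0, 0, 0, 0, 0.1], [0.5, 0, 0, 0, 0, 0, 0.1], [0, 0, 0, 0, 0, 0, 0.1], [0, 0, 0, 0, 0, 0, 0.1]]]}}

```text
t: 26.45
tcp_pos: [407.2, 180.8, 197.0]
tool_rot: [0.197, 3.129, 0.0]
wrist_force: [0.9, -0.7, 1.6]
grip_width: 47.2
```

```bash
python3 -c "
from h import *
need(ST,-30,0.2,41)
look('s16')
p=pickle.load(open('s16.pkl','rb'));C=cloud(p).reshape(-1,3);q=np.c_[[todock(ST,a) for a in C]]
m=(np.abs(q[:,1])<20)&(q[:,0]>-75)&(q[:,0]<0)&(q[:,2]>60)&(q[:,2]<76);print('fin',cv2.minAreaRect(np.float32(q[m,:2])))
save(p,'s16f.png')
"
```

```text
t 26.45 dockpos [-118.88    2.2   197.03] F [ 0.9 -0.7  1.6] M [ 0.01 -0.02  0.02] w 47.2
shift norm now-axes [-1.757 -0.043  3.132] after-turn axes [-1.778 -0.04   3.121] turn norm [0.0003 0.0042 0.0008]
pad z 41.09521218681954 22
nose z 38.04681396426059 32
case x range (rear) [-53.32383652 -46.81494886 -35.86617063] 41
striker [14.04337533  3.70858588 26.9       ] 0.94
fin ((-30.57931137084961, -2.683098793029785), (23.672077178955078, 40.504024505615234), 88.61074829101562)
```

View pics/s16f.png

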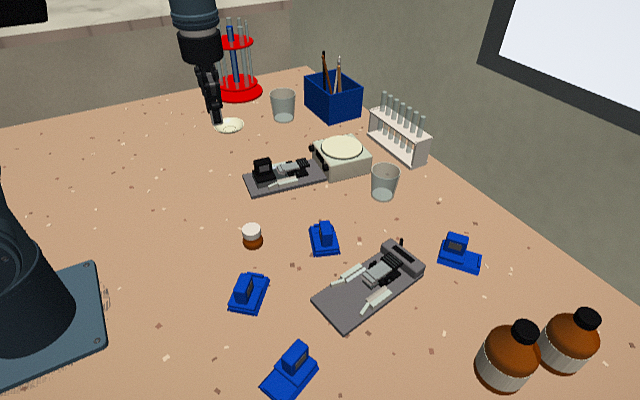

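```bash
python3 -c "
from h import *
look('s17')
g={n:cv2.cvtColor(pickle.load(open(n+'.pkl','rb'))['img'],cv2.COLOR_RGB2GRAY).astype(np.float32) for n in('s12','s13','s14','s15','s16','s17')}
g={n:cv2.resize(v[140:200,230:310],None,fx=8,fy=8,interpolation=cv2.INTER_CUBIC) for n,v in g.items()}
# case front-lower-left corner patch: native x 252..275,y 172..190
T=g['s15'][(172-140)*8:(190-140)*8,(252-230)*8:(282-230)*8]
for n,v in g.items():
    r=cv2.matchTemplate(v,T,cv2.TM_CCOEFF_NORMED);_,a,_,l=cv2.minMaxLoc(r);print(n,(l[0]/8-22),(l[1]/8-32),round(a,3))
p=pickle.load(open('s17.pkl','rb'));print('px/mm along x',np.diff(pix(p,[dock(ST,-30,0,30),dock(ST,-20,0,30)]),axis=0)/10)
c=p['img'][135:195,240:330];cv2.imwrite('pics/s17z.png',cv2.resize(c,None,fx=8,fy=8,interpolation=cv2.INTER_CUBIC)[...,::-1])
t=bot.capture('top');save(t,'t17.png');c=t['img'][150:250,200:420];cv2.imwrite('pics/t17z.png',cv2.convertScaleAbs(cv2.resize(c,None,fx=3.6,fy=3.6,interpolation=cv2.INTER_CUBIC)[...,::-1],alpha=1.5))
q=cloud(t).reshape(-1,3);q=np.c_[[todock(ST,a) for a in q]]
m=(np.abs(q[:,1])<20)&(q[:,0]>-75)&(q[:,0]<0)&(q[:,2]>58)&(q[:,2]<80);print('top fin',m.sum(),cv2.minAreaRect(np.float32(q[m,:2])))
"
```

```text
pad z 40.77380011961429 25
nose z 38.30261672702068 32
case x range (rear) [-53.43126191 -45.81060984 -35.82241236] 42
striker [17.56371858  4.56133637 23.8       ] 0.62
s12 -0.25 0.125 0.938
s13 0.375 -0.125 0.933
s14 0.25 -0.125 0.938
s15 0.0 0.0 1.0
s16 0.0 0.0 0.965
s17 0.0 0.0 0.964
px/mm along x [[ 0.39615479 -0.09004179]]
top fin 155 ((-29.268497467041016, -0.4690999984741211), (23.298725128173828, 40.71971893310547), 89.09038543701172)
```

View pics/s17z.png

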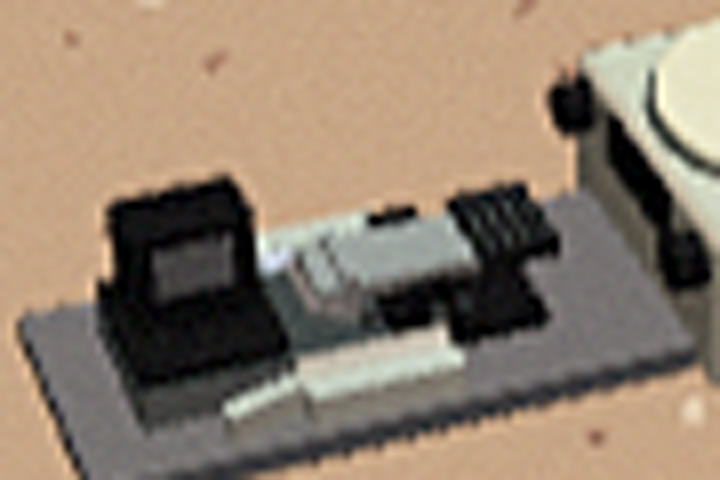

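View pics/t17z.png

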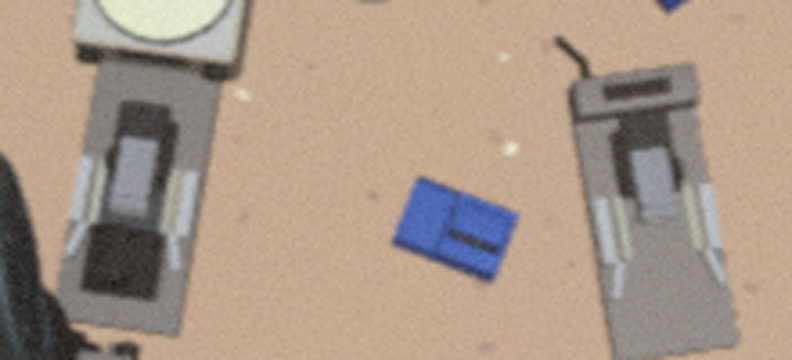

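```bash
python3 -c "
from h import *
print(bot.job_done(), bot.get_obs()['t'])"
```

```text
the job is handed in; nothing more can be done
the job is handed in; nothing more can be done
```

The pack is now locked in the stirrer's battery bay. I handed the job in at about 27 s with the robot clear of everything; no verdict is reported.

**What I did:** I pressed the charger's catch at about 5–6 N and the pack popped out. I slid it clear of the charger's rails, carried it over and pushed it into the bay in fine steps. The nose rode up at a peak of about 15 N and clicked about 13 mm nearer than the nominal home. I then eased off the push, let go and lifted away.

**Last checks:**
- **Catch:** the bay's catch is shut, with its pad back up at 41 mm and its nose down at 38 mm.
- **Pack:** it settled back about 1 mm onto the nose when I let go. It has not moved in the three pictures since, over about 1.2 s.
- **Rest of the bench:** the charger is empty, and the blue look-alikes and everything else look unmoved in the pictures.

**What disagreed:**
- **First slide in:** I was about 1 mm off to one side, so the pack rubbed a rail at about 10 N. I backed off, re-centred it by feel and went on.
- **Striker readings:** the network put the striker anywhere from 14 to 22 mm along the bay. I relied on the catch height and the pack's position in the depth images instead.
- **Pack position:** the side camera puts the fin about 2 mm off to one side and the top camera about 0.5 mm the same way. Contact put it 1–2 mm the other way.

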